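Turn the drain fittings port-up, rack them and close their ports

TASK

The two or three white drain fittings lie in the drip tray with their access ports turned away. First roll them in the tray until all of them lie there at once with the port facing straight up; then lay each one along a cradle of its own on the raised rack, collars down in the V supports and port still up. Once all are racked, seat a grey cover flat and square, fully home, in every port, and leave the bottles, the sponge and the wrench where they are.

Things in the scene. Friction and masses are not known exactly. Their poses are not given: they have to be found in the camera images.
- tray: grey plastic drip tray, 290 mm (x) by 420 mm (y), floor 3 mm above the table, rim 10 mm high and 6 mm thick; fixed. Origin under its centre
- fitting_a: white plastic drain fitting, 140 to 240 g, None if absent: a barrel on its side, 106 mm long, rolling on two collars of 52 mm diameter (25 to 53 mm either side of the middle); it stays where it is left. Origin on the axis at mid-length, 29 mm up when lying in the tray; x along the barrel, z out of its port. Between the collars: a 29 mm round barrel with the port boss
- fitting_b: white plastic drain fitting, 140 to 240 g, None if absent: a barrel on its side, 106 mm long, rolling on two collars of 52 mm diameter (25 to 53 mm either side of the middle); it stays where it is left. Origin on the axis at mid-length, 29 mm up when lying in the tray; x along the barrel, z out of its port. Between the collars: a 29 mm round barrel with the port boss
- fitting_c: white plastic drain fitting, 140 to 240 g, None if absent: a barrel on its side, 106 mm long, rolling on two collars of 52 mm diameter (25 to 53 mm either side of the middle); it stays where it is left. Origin on the axis at mid-length, 29 mm up when lying in the tray; x along the barrel, z out of its port. Between the collars: a 29 mm round barrel with the port boss
- fitting_a_port (a point): centre of the floor of this fitting's port pocket, 12 mm from its axis (fitting's axes). Boss between the collars 48 (x) by 34 mm (y), flat sides from 2 mm below the axis to 19 mm out, to grip across y; pocket in it 42 (x) by 28 mm (y), 7 mm deep, dark floor. To roll the fitting, two parted fingertips can be drawn over the tops of both collars at once; they travel twice as far as the barrel
- fitting_b_port (a point): centre of the floor of this fitting's port pocket, 12 mm from its axis (fitting's axes). Boss between the collars 48 (x) by 34 mm (y), flat sides from 2 mm below the axis to 19 mm out, to grip across y; pocket in it 42 (x) by 28 mm (y), 7 mm deep, dark floor. To roll the fitting, two parted fingertips can be drawn over the tops of both collars at once; they travel twice as far as the barrel
- fitting_c_port (a point): centre of the floor of this fitting's port pocket, 12 mm from its axis (fitting's axes). Boss between the collars 48 (x) by 34 mm (y), flat sides from 2 mm below the axis to 19 mm out, to grip across y; pocket in it 42 (x) by 28 mm (y), 7 mm deep, dark floor. To roll the fitting, two parted fingertips can be drawn over the tops of both collars at once; they travel twice as far as the barrel
- cover_a: grey plastic port cover, 25 g, all covers alike and each fits any fitting: plate 40 mm (x) by 26 mm (y) by 8 mm thick, with an upright grip rib on top, 28 mm (x) by 12 mm (y), from z = 8 to 22 mm. Origin at the centre of the plate's underside, z up out of the rib; it fits either way round
- cover_b: grey plastic port cover, 25 g, all covers alike and each fits any fitting: plate 40 mm (x) by 26 mm (y) by 8 mm thick, with an upright grip rib on top, 28 mm (x) by 12 mm (y), from z = 8 to 22 mm. Origin at the centre of the plate's underside, z up out of the rib; it fits either way round
- cover_c: grey plastic port cover, 25 g, all covers alike and each fits any fitting: plate 40 mm (x) by 26 mm (y) by 8 mm thick, with an upright grip rib on top, 28 mm (x) by 12 mm (y), from z = 8 to 22 mm. Origin at the centre of the plate's underside, z up out of the rib; it fits either way round
- cradle_1 (a point): one of three cradles, 85 mm apart in y, on the fixed rack (plywood base 130 by 250 mm, 12 mm thick): steel V supports 14 mm wide, centred 39 mm either side of the middle, which carry a fitting's two collars; the V leans 45 degrees and is 66 mm wide over all. The point is where a resting fitting's origin lies, 66 mm above the table; x along the cradle (barrel's direction), z up
- cradle_2 (a point): one of three cradles, 85 mm apart in y, on the fixed rack (plywood base 130 by 250 mm, 12 mm thick): steel V supports 14 mm wide, centred 39 mm either side of the middle, which carry a fitting's two collars; the V leans 45 degrees and is 66 mm wide over all. The point is where a resting fitting's origin lies, 66 mm above the table; x along the cradle (barrel's direction), z up
- cradle_3 (a point): one of three cradles, 85 mm apart in y, on the fixed rack (plywood base 130 by 250 mm, 12 mm thick): steel V supports 14 mm wide, centred 39 mm either side of the middle, which carry a fitting's two collars; the V leans 45 degrees and is 66 mm wide over all. The point is where a resting fitting's origin lies, 66 mm above the table; x along the cradle (barrel's direction), z up
- cleaner: yellow cleaner bottle, 72 mm diameter, 210 mm tall, a bystander; origin under its centre
- cleaner2: white cleaner bottle, 60 mm diameter, 160 mm tall, a bystander; origin under its centre
- sponge: yellow sponge block 110 by 70 by 30 mm, a bystander; origin under its centre
- wrench: steel wrench lying on the cupboard floor, a bystander

How it is judged:
By the outcome, as a careful person would: the job done as asked, in the order asked, and still so for the second after the job is handed in, with the robot touching nothing.
Of fitting_a, fitting_b, fitting_c only 2 to 3 are there at a start; the rules pass over those that are not, and their reading is None.
At some moment in a run one of cover_a, cover_b, cover_c may be knocked a few centimetres aside while the robot is not near it.
Once in a run the grip may slacken for a moment while it holds something.
It also fails if it takes over 210 s, if anything falls off the work surface, if the arm or the gripper's body presses on something with over 40 N, if the wrist force passes 120 N, or if a joint passes its speed limit or range.

ROBOT

A 6-joint arm with a two-finger parallel gripper is mounted at the origin on the work surface. World frame = base frame: x ahead of the robot, y to its left, z up, the work surface at z = 0. Lengths are in m, angles in degrees, forces in N, time in s.
With the tool pointing down it reaches from about 0.325 to 0.775 m from the base axis. Payload 5.5 kg.
Tool frame: the origin (TCP) lies on the centre line of the jaws, within the pads' length; the fingertips stand 22 mm ahead of it and the grasp point (between the pads) lies 3 mm ahead of it (arm.tips_ahead is the distance from the TCP to the fingertips, in m); z points along the fingers, y is the line along which they close (so a half turn about z gives the same grasp; the last joint's range is limited). The gripper opens to 85 mm and grips with 20 to 120 N. Pads are 22 mm wide; open, the fingers measure 114 mm over their backs; the gripper's body (76 mm by 85 mm) begins 54 mm behind the grasp point. The pads swing forward as they close: fully open they stand 13 mm farther back than shut.
Start: joints at [-67.993, 5.22, 70.514, -0, 104.267, -3.249], TCP at [0.256, -0.543, 0.253] pointing down, gripper open.
Joint ranges: [-164.24, 164.24], [-49.07, 125.15], [9.68, 141.18], [-86.29, 266.29], [3.28, 154.24], [-151.56, 151.56]. Speed limits (degrees/s): [147.25, 147.25, 172.46, 180, 180, 180].

INTERFACE

Orientations are given as a 3x3 rotation matrix whose columns are the frame's x, y, z axes.
In Python, from bench import arm, imaging, workorder gives the robot as it stands.
- The arm moves only by the tool arm_command, never from a script. Its argument "targets" is a list of rows, each a list of 7 numbers: the finger opening in m, from 0 to 0.0854, then the shift along the tool's x, y, z in m, then the turn, a rotation vector about the tool's x, y, z in degrees. In form: [[gripper, x, y, z, rx, ry, rz], ...]. A call has 1 to 8 rows; each row is the pose to reach, as a shift and turn from the pose commanded when the call began, along the tool's axes at that moment; what a row does not reach only later rows make up. A row lasts 1/10 s, in which the tool goes at most 50 mm and 8.59 degrees, less where a joint would pass 70% of its speed; a pose out of reach is approached as far as the arm can. A call with a gripper value outside its range is refused whole. The fingers move at their own pace and stop on an object; "grip_force" is the grip in N (left out, the last holds). Time passes only in rows, so rows that repeat a pose let the fingers close. It gives the time, the measured TCP pose, the force, the opening and the grip force at its end, in the units of the state.
- arm.read_state(): the state, without advancing time (a new reading comes with each control period).
- imaging.snapshot(name): name is "scene" or "top"; returns a dict with "color" (384x512x3 uint8, red, green, blue), "mtx" (3x3 intrinsics, pixels), "cam_to_world" (4x4, takes a point from camera to world coordinates). Camera axes: x right, y up, looking along -z (the intrinsics and any distortion apply to the point x, -y, -z); pixel columns grow to the right and rows downward; lengths in m; the calibration is good to about 2 mm. A picture is of the moment at which its call begins. There is no depth.
- workorder.finish_job(): hands the job in; it is judged then, once.
The state is a dict: "time_s": time; "qpos": joint angles; "dq": joint speeds; "joint_efforts": joint torques, N m; "tool_pos": TCP position; "eef_rot": TCP orientation; "ft_force": force on the tool from outside, world axes, zero at the start; "wrist_torque": the same for the moment, N m; "finger_gap": opening from 0.0 (shut) to 1.0 (fully open); "grip_force": force on a finger pad.
Only numpy, scipy, OpenCV 4.12 (cv2) and the standard library are available. Lean on these libraries where they do the work, as an engineer would, in place of code of your own. Each camera call takes 0.05 s, during which the arm holds its last target. There are 200 camera calls.

## Working session

There is one attempt and no reset: what is moved stays moved. The work goes in short steps, Python scripts to look and compute and a tool call to move; the robot and the scene stay as the last step left them, time stands still between calls to the robot, and variables do not carry over. Pictures are saved under pics/ and viewed, at most 14 in all, crops included, and the job is handed in when it is done.

Besides the shell and the picture viewer there is one more tool, called after "Call:" by a JSON object that holds its "fn" and its "kwargs". arm_command: Moves the arm, as the interface text tells. Its arguments: {"type":"object","properties":{"targets":{"type":"array"},"grip_force":{"type":"number"}},"required":["targets"]}

```bash
mkdir -p pics; ls; cat > h.py <<'E'
import numpy as np, cv2
from bench import arm, imaging, workorder
def snap(n,f=None,crop=None,s=1):
    d=imaging.snapshot(n); im=d["color"][:,:,::-1].copy()
    if f:
        o=im
        if crop: a,b,c,e=crop; o=im[b:e,a:c]
        if s!=1: o=cv2.resize(o,None,fx=s,fy=s,interpolation=cv2.INTER_CUBIC)
        cv2.imwrite("pics/"+f,o)
    d["bgr"]=im; return d
def ray(d,u,v,z):
    K=d["mtx"];T=d["cam_to_world"]
    p=np.array([(u-K[0,2])/K[0,0],-(v-K[1,2])/K[1,1],-1.])
    r=T[:3,:3]@p; o=T[:3,3]; return o+r*(z-o[2])/r[2]
def proj(d,P):
    K=d["mtx"];T=d["cam_to_world"]
    c=T[:3,:3].T@(np.asarray(P,float)-T[:3,3])
    return np.array([K[0,0]*c[0]/-c[2]+K[0,2], K[1,1]*-c[1]/-c[2]+K[1,2]])
E
python3 - <<'E'
from h import *
np.set_printoptions(precision=4,suppress=True)
for n in("top","scene"):
    d=snap(n,n+"0.png",s=1.56);print({k:v for k,v in d.items() if k not in("color","bgr")})
    print(d["mtx"],d["cam_to_world"])
print(arm.read_state(),arm.tips_ahead)
E
```

```text
pics
{'mtx': array([[400.1395,   0.    , 254.5007],
       [  0.    , 400.1395, 192.6268],
       [  0.    ,   0.    ,   1.    ]]), 'cam_to_world': array([[ 0.0092,  0.9831, -0.1829,  0.4406],
       [-0.9998,  0.0063, -0.0165,  0.0858],
       [-0.015 ,  0.183 ,  0.983 ,  1.085 ],
       [ 0.    ,  0.    ,  0.    ,  1.    ]])}
[[400.1395   0.     254.5007]
 [  0.     400.1395 192.6268]
 [  0.       0.       1.    ]] [[ 0.0092  0.9831 -0.1829  0.4406]
 [-0.9998  0.0063 -0.0165  0.0858]
 [-0.015   0.183   0.983   1.085 ]
 [ 0.      0.      0.      1.    ]]
{'mtx': array([[430.7861,   0.    , 254.2535],
       [  0.    , 430.7861, 190.3951],
       [  0.    ,   0.    ,   1.    ]]), 'cam_to_world': array([[-0.1812, -0.6711,  0.7189,  1.4034],
       [ 0.9834, -0.1197,  0.1361,  0.2571],
       [-0.0053,  0.7317,  0.6816,  0.8222],
       [ 0.    ,  0.    ,  0.    ,  1.    ]])}
[[430.7861   0.     254.2535]
 [  0.     430.7861 190.3951]
 [  0.       0.       1.    ]] [[-0.1812 -0.6711  0.7189  1.4034]
 [ 0.9834 -0.1197  0.1361  0.2571]
 [-0.0053  0.7317  0.6816  0.8222]
 [ 0.      0.      0.      1.    ]]
{'time_s': 0.1, 'qpos': array([-67.9934,   5.2606,  70.5781,   0.0014, 104.2665,  -3.2477]), 'dq': array([ 0.0257, -0.1043, -0.1718,  0.0906,  0.0709, -0.033 ]), 'joint_efforts': array([  0.0022, -46.0217, -41.9218,  -0.    ,   0.0106,   0.    ]), 'tool_pos': array([ 0.2559, -0.5424,  0.2522]), 'eef_rot': array([[ 0.9044,  0.4266, -0.0007],
       [ 0.4266, -0.9044,  0.0017],
       [ 0.0001, -0.0018, -1.    ]]), 'ft_force': array([ 0.952 ,  1.0695, -0.0356]), 'wrist_torque': array([0.0209, 0.0406, 0.0274]), 'grip_force': 0.0, 'finger_gap': 0.9976334273078921} 0.022
```

View pics/top0.png

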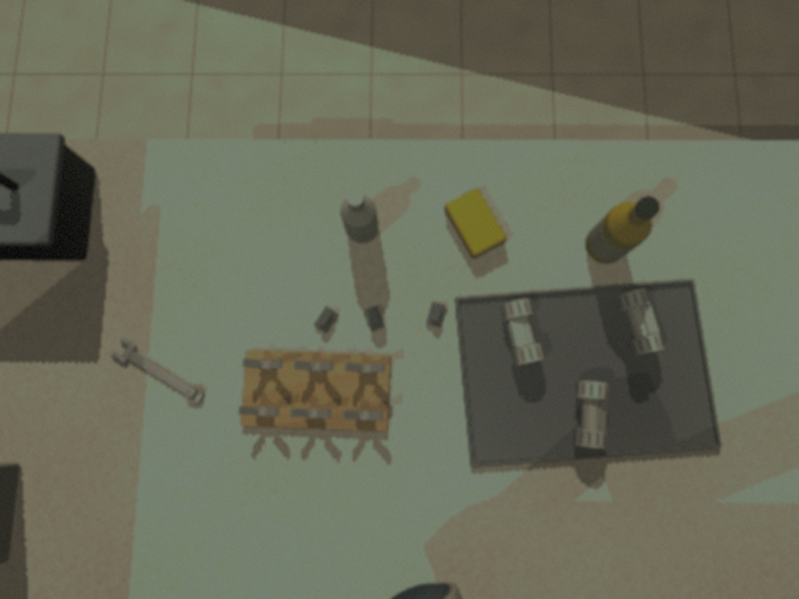

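View pics/scene0.png

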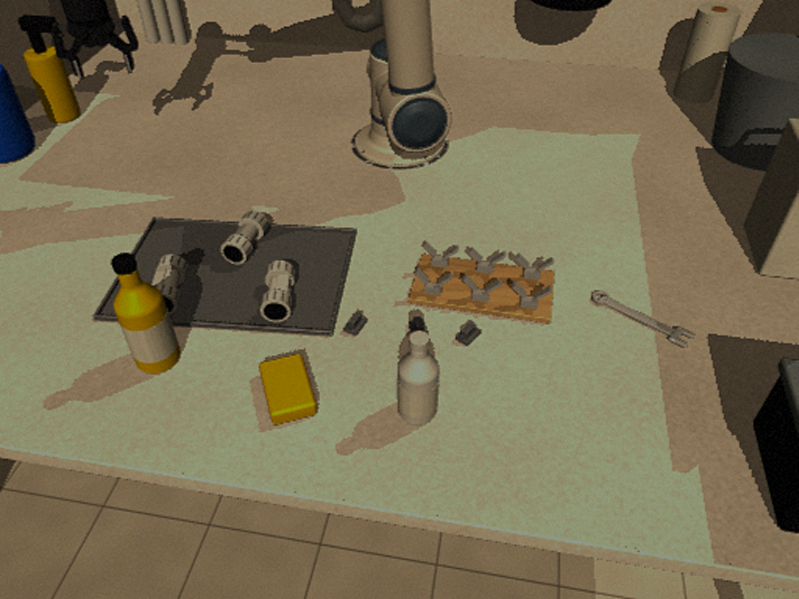

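```bash
python3 - <<'E'
from h import *
d=snap("top");a=d["bgr"][180:302,290:465];
e=snap("scene");b=e["bgr"][132:216,58:232]
f=lambda x:cv2.resize(np.clip(x.astype(float)*1.8,0,255).astype(np.uint8),None,fx=4.5,fy=4.5,interpolation=cv2.INTER_CUBIC)
cv2.imwrite("pics/t1.png",f(a));
cv2.imwrite("pics/s1.png",f(b))
c=d["bgr"][190:295,145:300]; cv2.imwrite("pics/r1.png",cv2.resize(c,None,fx=5,fy=5,interpolation=cv2.INTER_CUBIC))
E
```

```text
(no output)
```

View pics/t1.png

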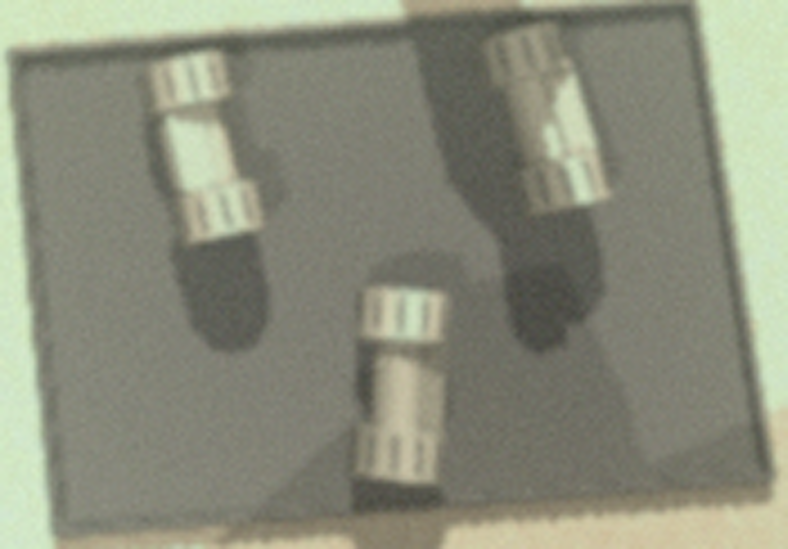

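View pics/s1.png

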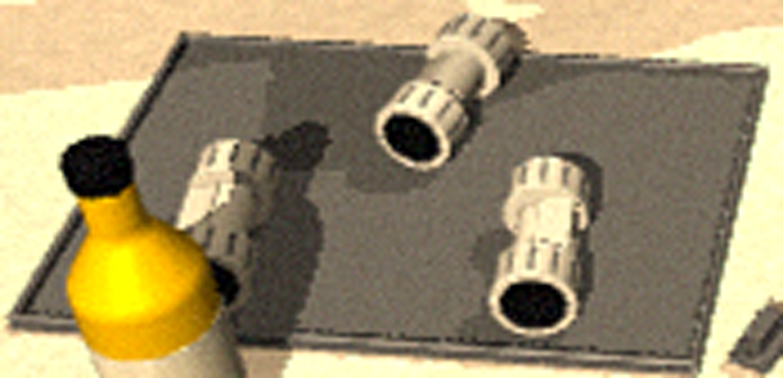

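View pics/r1.png

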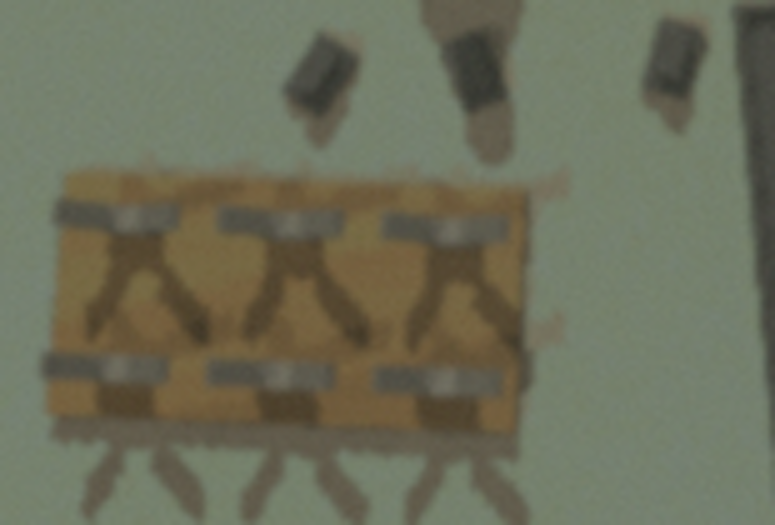

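```bash
cat >> h.py <<'E'
def rect(d,x,y,yaw,z,hx=.06,hy=.04,s=3000):
    # patch: columns along barrel x, rows: +y at top, plane z
    c,sn=np.cos(yaw),np.sin(yaw)
    src=[];dst=[]
    for a,b in((-hx,hy),(hx,hy),(hx,-hy),(-hx,-hy)):
        src.append(proj(d,(x+c*a-sn*b,y+sn*a+c*b,z))); dst.append(((a+hx)*s,(hy-b)*s))
    M=cv2.getPerspectiveTransform(np.float32(src),np.float32(dst))
    o=cv2.warpPerspective(d["bgr"],M,(int(2*hx*s),int(2*hy*s)),flags=cv2.INTER_CUBIC)
    return o,M
def outline(o,M,d,x,y,yaw,phi,zc=.029,col=(0,0,255)):
    # draw collar cylinder rims and boss rectangle at roll phi (about barrel x, 0 = up)
    def P(p):
        c,s=np.cos(yaw),np.sin(yaw); q=proj(d,(x+c*p[0]-s*p[1],y+s*p[0]+c*p[1],zc+p[2]))
        r=M@[q[0],q[1],1]; return r[:2]/r[2]
    t=np.linspace(0,2*np.pi,40)
    for a in(-.053,-.025,.025,.053):
        cv2.polylines(o,[np.int32([P((a,.026*np.cos(k),.026*np.sin(k))) for k in t])],True,(0,255,0),1)
    if phi is not None:
        cp,sp=np.cos(phi),np.sin(phi)
        for hx,hy in((.024,.017),(.021,.014)):
            pts=[P((a*hx,b*hy*cp-.019*sp,b*hy*sp+.019*cp)) for a,b in((1,1),(1,-1),(-1,-1),(-1,1))]
            cv2.polylines(o,[np.int32(pts)],True,col,1)
E
python3 - <<'E'
from h import *
d=snap("top");e=snap("scene")
out=[]
for n,a,b in(("L",(190,80),(222,212)),("M",(404,313),(399,455)),("R",(525,55),(568,182))):
    p=[ray(d,290+u/4.5,180+v/4.5,.052) for u,v in(a,b)]
    c=(p[0]+p[1])/2; v=p[0]-p[1]; yaw=np.arctan2(v[1],v[0]); c[1]-=.0
    print(n,c[:2].round(4),np.degrees(yaw).round(1),np.linalg.norm(v).round(4))
    row=[]
    for q in(d,e):
        o,M=rect(q,c[0],c[1],yaw,.029,hx=.065,hy=.032,s=3000); g=o.astype(float); o=np.clip(g*255/np.percentile(g,98),0,255).astype(np.uint8)
        outline(o,M,q,c[0],c[1],yaw,None); row.append(o)
    out.append(np.hstack(row))
cv2.imwrite("pics/f2.png",np.vstack(out)); print(np.vstack(out).shape)
for n,u,v,z in(("tray",(12),52,.013),("tray",692,8,.013),("tray",770,490,.013),("tray",55,533,.013)):
    print(n,ray(d,290+u/4.5,180+v/4.5,z)[:2].round(4))
for u,v in((322,72),(475,68),(675,58)): print("cover",ray(d,145+u/5,190+v/5,.02)[:2].round(4))
for u,v in((118,216),(105,367),(281,222),(270,374),(447,228),(438,380)): print("V",ray(d,145+u/5,190+v/5,.055)[:2].round(4))
for u,v in((65,175),(528,192),(518,430),(48,412)): print("rack",ray(d,145+u/5,190+v/5,.012)[:2].round(4))
E
```

```text
L [ 0.5821 -0.1082] 12.0 0.0783
M [ 0.4481 -0.214 ] -4.8 0.0788
R [ 0.5995 -0.3043] 15.2 0.0765
(576, 780, 3)
tray [ 6.437e-01 -1.000e-04]
tray [ 0.6733 -0.4107]
tray [ 0.3899 -0.4335]
tray [ 0.3617 -0.0225]
cover [0.6056 0.225 ]
cover [0.6084 0.1425]
cover [0.6146 0.0347]
V [0.5244 0.3236]
V [0.4477 0.3265]
V [0.522  0.2393]
V [0.4449 0.2423]
V [0.5196 0.1537]
V [0.4427 0.1569]
rack [0.5497 0.3633]
rack [0.5425 0.1134]
rack [0.4174 0.1173]
rack [0.4243 0.3656]
```

View pics/f2.png

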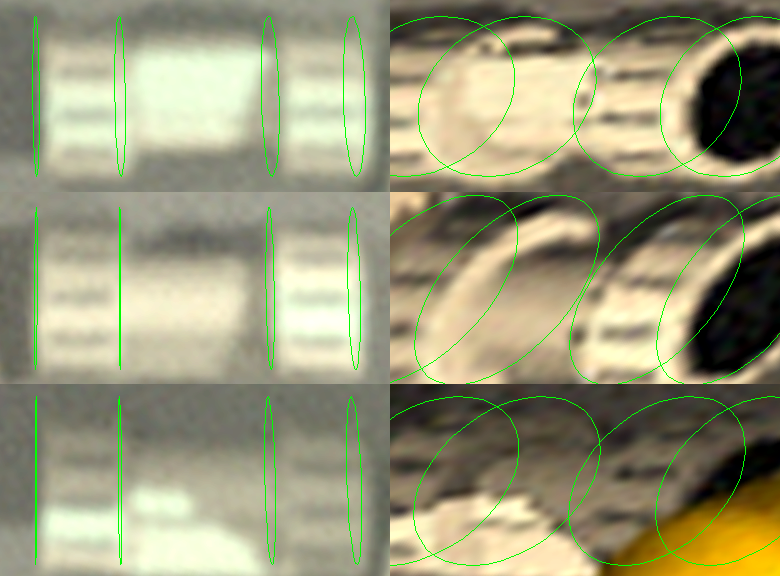

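```bash
cat >> h.py <<'E'
from scipy.spatial.transform import Rotation as Ro
np.set_printoptions(precision=4,suppress=True)
def down(th):
    t=np.radians(th);c,s=np.cos(t),np.sin(t); return np.array([[c,s,0],[s,-c,0],[0,0,-1.]])
def plan(x,y,z,th,p=None,R=None,show=True):
    if p is None: s=arm.read_state(); p,R=s["tool_pos"],s["eef_rot"]
    R2=down(th); sh=R.T@(np.array([x,y,z])-p); rv=Ro.from_matrix(R.T@R2).as_rotvec(degrees=True)
    print("shift",sh.round(4),"rot",rv.round(2)," rows>=",int(np.ceil(max(np.abs(sh).max()/.05,np.abs(rv).max()/8.59)))); return np.array([x,y,z]),R2
def st():
    s=arm.read_state(); R=s["eef_rot"]; print("t",s["time_s"].__round__(2),"p",s["tool_pos"],"th",np.degrees(np.arctan2(R[1,0],R[0,0])).round(2),"tilt",R[:2,2].round(4),"F",s["ft_force"].round(1),"gap",round(s["finger_gap"]*85.4,1),"gf",round(s["grip_force"],1))
E
python3 - <<'E'
from h import *
plan(.5809,-.1027,.13,102)
d=snap("top"); print("bottle",ray(d,598/1.5625,245/1.5625,.03)[:2], ray(d,362/1.5625,228/1.5625,.03)[:2])
E
```

```text
shift [ 0.4816 -0.2592  0.1231] rot [ -0.03  -0.03 -76.75]  rows>= 10
bottle [ 0.738  -0.2436] [0.7668 0.1673]
```

Call:
{"fn": "arm_command", "kwargs": {"targets": [[0.066,0.04,-0.02,0,0,0,-6],[0.066,0.08,-0.04,0,0,0,-14],[0.066,0.12,-0.06,0,0,0,-22],[0.066,0.16,-0.08,0,0,0,-30],[0.066,0.2,-0.1,0,0,0,-38],[0.066,0.24,-0.13,0,0,0,-46],[0.066,0.24,-0.13,0,0,0,-46],[0.066,0.24,-0.13,0,0,0,-46]], "grip_force": 40}}

```text
time_s: 1.15
tool_pos: [0.4181, -0.3218, 0.2535]
eef_rot: [[0.32, 0.948, 0.0], [0.948, -0.32, -0.001], [-0.001, 0.0, -1.0]]
ft_force: [-0.4, -0.3, 0.7]
finger_gap: 0.775
grip_force: 0.0
```

```bash
python3 -c "
from h import *
st();plan(.5809,-.1027,.085,102)"
```

```text
t 1.15 p [ 0.4181 -0.3218  0.2535] th 71.35 tilt [ 0.0002 -0.0007] F [-0.4 -0.3  0.7] gap 66.2 gf 0.0
shift [0.2598 0.0841 0.1684] rot [  0.01   0.04 -30.65]  rows>= 6
```

Call:
{"fn": "arm_command", "kwargs": {"targets": [[0.066,0.05,0.02,0,0,0,-8],[0.066,0.1,0.04,0.03,0,0,-16],[0.066,0.15,0.06,0.06,0,0,-24],[0.066,0.2,0.07,0.09,0,0,-30.6],[0.066,0.2598,0.0841,0.12,0,0,-30.65],[0.066,0.2598,0.0841,0.15,0,0,-30.65],[0.066,0.2598,0.0841,0.168,0,0,-30.65],[0.066,0.2598,0.0841,0.168,0,0,-30.65]]}}

```text
time_s: 1.95
tool_pos: [0.578, -0.1027, 0.0784]
eef_rot: [[-0.206, 0.978, -0.011], [0.978, 0.206, 0.003], [0.005, -0.01, -1.0]]
ft_force: [-0.6, 0.2, -0.7]
finger_gap: 0.775
grip_force: 0.0
```

```bash
python3 -c "
from h import *
st()"
```

```text
t 1.95 p [ 0.578  -0.1027  0.0784] th 101.9 tilt [-0.011   0.0027] F [-0.6  0.2 -0.7] gap 66.2 gf 0.0
```

Call:
{"fn": "arm_command", "kwargs": {"targets": [[0.066,0,0,0.002,0,0,0],[0.066,0,0,0.004,0,0,0],[0.066,0,0,0.006,0,0,0],[0.066,0,0,0.008,0,0,0],[0.066,0,0,0.008,0,0,0]]}}

```text
time_s: 2.45
tool_pos: [0.5808, -0.1043, 0.078]
eef_rot: [[-0.205, 0.979, 0.001], [0.979, 0.205, -0.0], [-0.001, 0.001, -1.0]]
ft_force: [0.2, -0.1, 1.1]
finger_gap: 0.775
grip_force: 0.0
```

Call:
{"fn": "arm_command", "kwargs": {"targets": [[0.066,0,0,0.001,0,0,0],[0.066,0,0,0.002,0,0,0],[0.066,0,0,0.002,0,0,0]]}}

```text
time_s: 2.75
tool_pos: [0.5806, -0.1036, 0.0751]
eef_rot: [[-0.206, 0.978, -0.0], [0.978, 0.206, 0.0], [0.0, -0.0, -1.0]]
ft_force: [-1.0, -0.0, -0.6]
finger_gap: 0.777
grip_force: 0.0
```

Call:
{"fn": "arm_command", "kwargs": {"targets": [[0.066,0,0,0.001,0,0,0],[0.066,0,0,0.002,0,0,0],[0.066,0,0,0.002,0,0,0]]}}

```text
time_s: 3.05
tool_pos: [0.5806, -0.1036, 0.073]
eef_rot: [[-0.206, 0.978, -0.0], [0.978, 0.206, 0.0], [0.0, -0.0, -1.0]]
ft_force: [0.3, 0.2, 0.5]
finger_gap: 0.769
grip_force: 0.0
```

Call:
{"fn": "arm_command", "kwargs": {"targets": [[0.066,0,0,0.001,0,0,0],[0.066,0,0,0.0015,0,0,0],[0.066,0,0,0.0015,0,0,0]]}}

```text
time_s: 3.35
tool_pos: [0.5807, -0.1037, 0.0716]
eef_rot: [[-0.206, 0.978, -0.0], [0.978, 0.206, 0.0], [0.0, -0.0, -1.0]]
ft_force: [-0.7, 0.2, -0.3]
finger_gap: 0.769
grip_force: 0.0
```

Call:
{"fn": "arm_command", "kwargs": {"targets": [[0.066,0,0,0.001,0,0,0],[0.066,0,0,0.0015,0,0,0],[0.066,0,0,0.0015,0,0,0]]}}

```text
time_s: 3.65
tool_pos: [0.5808, -0.1037, 0.0704]
eef_rot: [[-0.206, 0.978, 0.0], [0.978, 0.206, -0.0], [-0.0, 0.0, -1.0]]
ft_force: [-0.1, -0.5, 0.6]
finger_gap: 0.774
grip_force: 0.4
```

Call:
{"fn": "arm_command", "kwargs": {"targets": [[0.066,0,0,0.001,0,0,0],[0.066,0,0,0.001,0,0,0]]}}

```text
time_s: 3.85
tool_pos: [0.5809, -0.104, 0.0703]
eef_rot: [[-0.206, 0.979, 0.001], [0.979, 0.206, -0.001], [-0.001, 0.001, -1.0]]
ft_force: [-2.6, -0.8, 4.9]
finger_gap: 0.77
grip_force: 2.5
```

Call:
{"fn": "arm_command", "kwargs": {"targets": [[0.066,0,0,0.001,0,0,0],[0.066,0,0,0.001,0,0,0]]}}

```text
time_s: 4.05
tool_pos: [0.581, -0.1042, 0.0702]
eef_rot: [[-0.206, 0.979, 0.001], [0.979, 0.206, -0.001], [-0.002, 0.001, -1.0]]
ft_force: [-4.0, 0.0, 8.8]
finger_gap: 0.772
grip_force: 4.3
```

Call:
{"fn": "arm_command", "kwargs": {"targets": [[0.066,-0.003,0,0.001,0,0,0],[0.066,-0.008,0,0.001,0,0,0],[0.066,-0.013,0,0.001,0,0,0],[0.066,-0.018,0,0.001,0,0,0],[0.066,-0.023,0,0.001,0,0,0],[0.066,-0.028,0,0.001,0,0,0],[0.066,-0.034,0,0.001,0,0,0],[0.066,-0.034,0,0.001,0,0,0]]}}

```text
time_s: 4.85
tool_pos: [0.5885, -0.1384, 0.0699]
eef_rot: [[-0.205, 0.979, 0.003], [0.979, 0.205, -0.002], [-0.003, 0.002, -1.0]]
ft_force: [-2.2, -1.0, 9.9]
finger_gap: 0.771
grip_force: 5.1
```

Call:
{"fn": "arm_command", "kwargs": {"targets": [[0.066,0,0,-0.01,0,0,0],[0.066,0.017,0,-0.01,0,0,0],[0.066,0.017,0,-0.004,0,0,0],[0.066,0.017,0,0,0,0,0],[0.066,0.017,0,0,0,0,0]]}}

```text
time_s: 5.35
tool_pos: [0.5849, -0.1203, 0.07]
eef_rot: [[-0.207, 0.978, 0.003], [0.978, 0.207, -0.002], [-0.002, 0.002, -1.0]]
ft_force: [-4.3, 0.0, 15.4]
finger_gap: 0.773
grip_force: 7.6
```

Call:
{"fn": "arm_command", "kwargs": {"targets": [[0.066,-0.003,0,0,0,0,0],[0.066,-0.008,0,0,0,0,0],[0.066,-0.013,0,0,0,0,0],[0.066,-0.018,0,0,0,0,0],[0.066,-0.023,0,0,0,0,0],[0.066,-0.028,0,0,0,0,0],[0.066,-0.034,0,0,0,0,0],[0.066,-0.034,0,0,0,0,0]]}}

```text
time_s: 6.15
tool_pos: [0.5924, -0.1546, 0.07]
eef_rot: [[-0.206, 0.978, 0.004], [0.978, 0.206, -0.003], [-0.003, 0.003, -1.0]]
ft_force: [-1.3, -1.6, 13.4]
finger_gap: 0.772
grip_force: 6.9
```

Call:
{"fn": "arm_command", "kwargs": {"targets": [[0.066,0,0,-0.04,0,0,0],[0.066,0,0,-0.09,0,0,0],[0.066,0.05,0,-0.14,0,0,0],[0.066,0.1,0,-0.14,0,0,0],[0.066,0.15,0,-0.14,0,0,0],[0.066,0.15,0,-0.14,0,0,0],[0.066,0.15,0,-0.14,0,0,0]]}}

```text
time_s: 6.85
tool_pos: [0.5598, -0.0044, 0.2066]
eef_rot: [[-0.21, 0.978, -0.001], [0.978, 0.21, 0.0], [0.0, -0.001, -1.0]]
ft_force: [0.0, -0.8, -0.2]
finger_gap: 0.773
grip_force: 0.0
```

```bash
cat >> h.py <<'E'
def views(f,items,hy=.032):
    d=snap("top");e=snap("scene");out=[]
    for (x,y,yaw,phi) in items:
        row=[]
        for q in(d,e):
            o,M=rect(q,x,y,np.radians(yaw),.029,hx=.065,hy=hy); g=o.astype(float); o=np.clip(g*255/np.percentile(g,98),0,255).astype(np.uint8)
            outline(o,M,q,x,y,np.radians(yaw),None if phi is None else np.radians(phi)); row.append(o)
        out.append(np.hstack(row))
    cv2.imwrite("pics/"+f,np.vstack(out))
E
python3 -c "
from h import *
st();views('v3.png',[(.590,-.148,12,0),(.448,-.217,-4.8,-130),(.6,-.308,15,-110)])"
```

```text
t 6.85 p [ 0.5598 -0.0044  0.2066] th 102.14 tilt [-0.0007  0.0003] F [ 0.  -0.8 -0.2] gap 66.0 gf 0.0
```

View pics/v3.png

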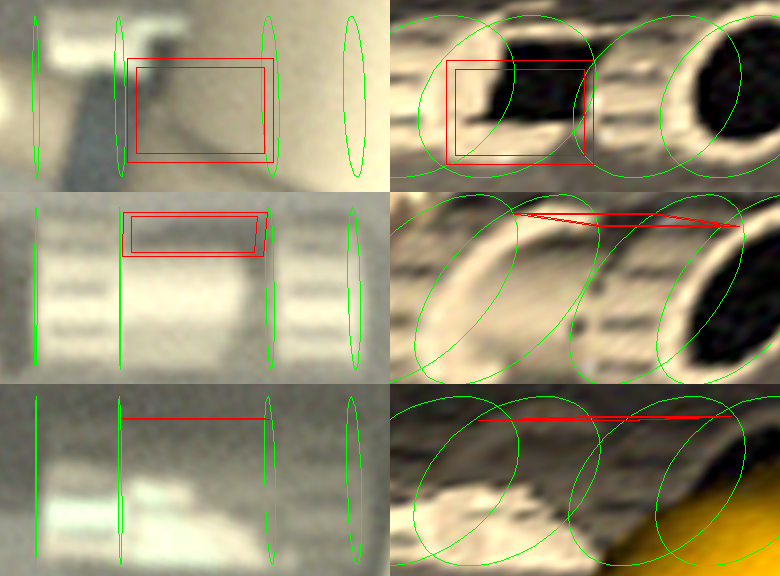

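```bash
python3 -c "
from h import *
p,R=plan(.4473,-.225,.085,85.2)"
```

```text
shift [-0.1898 -0.1553  0.1214] rot [-0.09  0.04 16.75]  rows>= 4
```

Call:
{"fn": "arm_command", "kwargs": {"targets": [[0.066,-0.04,-0.03,0,0,0,4],[0.066,-0.08,-0.06,0,0,0,8],[0.066,-0.12,-0.1,0.02,0,0,14],[0.066,-0.16,-0.13,0.06,0,0,16.75],[0.066,-0.1898,-0.1553,0.1,0,0,16.75],[0.066,-0.1898,-0.1553,0.1214,0,0,16.75],[0.066,-0.1898,-0.1553,0.1214,0,0,16.75],[0.066,-0.1898,-0.1553,0.1214,0,0,16.75]]}}

```text
time_s: 7.75
tool_pos: [0.4465, -0.2255, 0.0849]
eef_rot: [[0.087, 0.996, -0.002], [0.996, -0.087, 0.002], [0.001, -0.003, -1.0]]
ft_force: [1.0, 0.1, 0.9]
finger_gap: 0.771
grip_force: 0.0
```

Call:
{"fn": "arm_command", "kwargs": {"targets": [[0.066,0,0,0.004,0,0,0],[0.066,0,0,0.008,0,0,0],[0.066,0,0,0.012,0,0,0],[0.066,0,0,0.015,0,0,0],[0.066,0,0,0.016,0,0,0],[0.066,0,0,0.017,0,0,0],[0.066,0,0,0.0175,0,0,0],[0.066,0,0,0.0175,0,0,0]]}}

```text
time_s: 8.55
tool_pos: [0.4478, -0.225, 0.0702]
eef_rot: [[0.084, 0.996, 0.001], [0.996, -0.084, -0.001], [-0.001, 0.001, -1.0]]
ft_force: [-2.4, -0.1, 8.4]
finger_gap: 0.774
grip_force: 4.2
```

```bash
python3 -c "
from h import *
st()"
```

```text
t 8.55 p [ 0.4478 -0.225   0.0702] th 85.17 tilt [ 0.0012 -0.0015] F [-2.4 -0.1  8.4] gap 66.1 gf 4.2
```

Call:
{"fn": "arm_command", "kwargs": {"targets": [[0.066,0.003,0,0.0005,0,0,0],[0.066,0.008,0,0.001,0,0,0],[0.066,0.013,0,0.001,0,0,0],[0.066,0.018,0,0.001,0,0,0],[0.066,0.023,0,0.001,0,0,0],[0.066,0.028,0,0.001,0,0,0],[0.066,0.034,0,0.001,0,0,0],[0.066,0.034,0,0.001,0,0,0]]}}

```text
time_s: 9.35
tool_pos: [0.451, -0.1904, 0.0695]
eef_rot: [[0.084, 0.996, 0.002], [0.996, -0.084, -0.001], [-0.001, 0.002, -1.0]]
ft_force: [-2.8, 1.6, 9.2]
finger_gap: 0.774
grip_force: 4.8
```

Call:
{"fn": "arm_command", "kwargs": {"targets": [[0.066,0,0,-0.01,0,0,0],[0.066,-0.017,0,-0.01,0,0,0],[0.066,-0.017,0,-0.004,0,0,0],[0.066,-0.017,0,0,0,0,0],[0.066,-0.017,0,0,0,0,0]]}}

```text
time_s: 9.85
tool_pos: [0.4494, -0.2082, 0.0701]
eef_rot: [[0.085, 0.996, 0.002], [0.996, -0.085, -0.002], [-0.002, 0.002, -1.0]]
ft_force: [-5.2, -0.2, 15.8]
finger_gap: 0.774
grip_force: 8.0
```

Call:
{"fn": "arm_command", "kwargs": {"targets": [[0.066,0.003,0,0,0,0,0],[0.066,0.008,0,0,0,0,0],[0.066,0.013,0,0,0,0,0],[0.066,0.018,0,0,0,0,0],[0.066,0.023,0,0,0,0,0],[0.066,0.028,0,0,0,0,0],[0.066,0.034,0,0,0,0,0],[0.066,0.034,0,0,0,0,0]]}}

```text
time_s: 10.65
tool_pos: [0.4526, -0.173, 0.0695]
eef_rot: [[0.084, 0.996, 0.002], [0.996, -0.084, -0.0], [-0.0, 0.002, -1.0]]
ft_force: [-3.7, 1.2, 11.5]
finger_gap: 0.771
grip_force: 6.3
```

Call:
{"fn": "arm_command", "kwargs": {"targets": [[0.066,0,0,-0.04,0,0,0],[0.066,0,0,-0.08,0,0,0],[0.066,0,0,-0.08,0,0,0],[0.066,0,0,-0.08,0,0,0]]}}

```text
time_s: 11.05
tool_pos: [0.4522, -0.1735, 0.1479]
eef_rot: [[0.084, 0.996, 0.002], [0.996, -0.084, -0.0], [-0.0, 0.002, -1.0]]
ft_force: [-0.5, 0.3, -0.5]
finger_gap: 0.773
grip_force: 0.0
```

```bash
python3 -c "
from h import *
st(); plan(.602,-.316,.085,105)"
```

```text
t 11.05 p [ 0.4522 -0.1735  0.1479] th 85.16 tilt [ 0.0015 -0.0004] F [-0.5  0.3 -0.5] gap 66.0 gf 0.0
shift [-0.1293  0.1612  0.0632] rot [  0.08   0.03 -19.84]  rows>= 4
```

Call:
{"fn": "arm_command", "kwargs": {"targets": [[0.066,-0.03,0.04,0,0,0,-5],[0.066,-0.06,0.08,0,0,0,-11],[0.066,-0.1,0.12,0,0,0,-17],[0.066,-0.1293,0.1612,0.03,0,0,-19.84],[0.066,-0.1293,0.1612,0.06,0,0,-19.84],[0.066,-0.1293,0.1612,0.0632,0,0,-19.84],[0.066,-0.1293,0.1612,0.0632,0,0,-19.84],[0.066,-0.1293,0.1612,0.0632,0,0,-19.84]]}}

```text
time_s: 11.85
tool_pos: [0.6014, -0.3156, 0.0854]
eef_rot: [[-0.259, 0.966, 0.001], [0.966, 0.259, -0.0], [-0.0, 0.001, -1.0]]
ft_force: [-0.1, -0.4, 0.4]
finger_gap: 0.773
grip_force: 0.0
```

Call:
{"fn": "arm_command", "kwargs": {"targets": [[0.066,0,0,0.004,0,0,0],[0.066,0,0,0.008,0,0,0],[0.066,0,0,0.012,0,0,0],[0.066,0,0,0.015,0,0,0],[0.066,0,0,0.016,0,0,0],[0.066,0,0,0.017,0,0,0],[0.066,0,0,0.0175,0,0,0],[0.066,0,0,0.0175,0,0,0]]}}

```text
time_s: 12.65
tool_pos: [0.6019, -0.3175, 0.0703]
eef_rot: [[-0.258, 0.966, 0.003], [0.966, 0.258, -0.003], [-0.004, 0.002, -1.0]]
ft_force: [-2.9, -0.7, 11.1]
finger_gap: 0.771
grip_force: 5.5
```

Call:
{"fn": "arm_command", "kwargs": {"targets": [[0.066,0.003,0,0.0005,0,0,0],[0.066,0.008,0,0.001,0,0,0],[0.066,0.013,0,0.001,0,0,0],[0.066,0.018,0,0.001,0,0,0],[0.066,0.023,0,0.001,0,0,0],[0.066,0.028,0,0.001,0,0,0],[0.066,0.034,0,0.001,0,0,0],[0.066,0.034,0,0.001,0,0,0]]}}

```text
time_s: 13.45
tool_pos: [0.5937, -0.2839, 0.0699]
eef_rot: [[-0.259, 0.966, 0.004], [0.966, 0.259, -0.003], [-0.004, 0.003, -1.0]]
ft_force: [-2.9, 0.6, 12.7]
finger_gap: 0.772
grip_force: 6.4
```

Call:
{"fn": "arm_command", "kwargs": {"targets": [[0.066,0,0,-0.01,0,0,0],[0.066,-0.017,0,-0.01,0,0,0],[0.066,-0.017,0,-0.004,0,0,0],[0.066,-0.017,0,0,0,0,0],[0.066,-0.017,0,0,0,0,0]]}}

```text
time_s: 13.95
tool_pos: [0.5978, -0.3013, 0.07]
eef_rot: [[-0.258, 0.966, 0.004], [0.966, 0.258, -0.004], [-0.005, 0.003, -1.0]]
ft_force: [-3.7, -2.2, 17.6]
finger_gap: 0.772
grip_force: 8.6
```

Call:
{"fn": "arm_command", "kwargs": {"targets": [[0.066,0.003,0,0,0,0,0],[0.066,0.008,0,0,0,0,0],[0.066,0.013,0,0,0,0,0],[0.066,0.018,0,0,0,0,0],[0.066,0.023,0,0,0,0,0],[0.066,0.028,0,0,0,0,0],[0.066,0.034,0,0,0,0,0],[0.066,0.034,0,0,0,0,0]]}}

```text
time_s: 14.75
tool_pos: [0.5894, -0.2669, 0.0699]
eef_rot: [[-0.259, 0.966, 0.005], [0.966, 0.259, -0.003], [-0.004, 0.004, -1.0]]
ft_force: [-3.1, 0.5, 17.1]
finger_gap: 0.772
grip_force: 8.3
```

Call:
{"fn": "arm_command", "kwargs": {"targets": [[0.066,0,0,-0.04,0,0,0],[0.066,0,0,-0.08,0,0,0],[0.066,0,0,-0.12,0,0,0],[0.066,-0.05,-0.05,-0.15,0,0,0],[0.066,-0.1,-0.1,-0.15,0,0,0],[0.066,-0.15,-0.15,-0.15,0,0,0],[0.066,-0.2,-0.2,-0.15,0,0,0],[0.066,-0.2,-0.25,-0.15,0,0,0]]}}

```text
time_s: 15.55
tool_pos: [0.4536, -0.4722, 0.2128]
eef_rot: [[-0.259, 0.966, -0.001], [0.966, 0.259, 0.002], [0.002, -0.001, -1.0]]
ft_force: [-0.2, -0.8, 0.4]
finger_gap: 0.77
grip_force: 0.0
```

```bash
python3 -c "
from h import *
st(); views('v4.png',[(.590,-.148,12,-30),(.451,-.182,-4.8,50),(.591,-.274,15,20)])"
```

```text
t 15.55 p [ 0.4536 -0.4722  0.2128] th 105.02 tilt [-0.001   0.0017] F [-0.2 -0.8  0.4] gap 65.7 gf 0.0
```

View pics/v4.png

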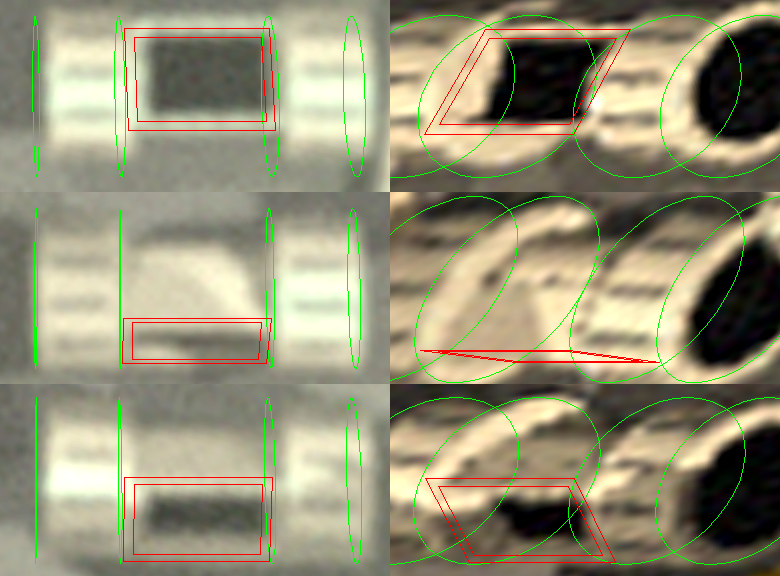

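```bash
cat > fit.py <<'E'
from h import *
from scipy.optimize import minimize
box=lambda p,c,h:(lambda q:np.linalg.norm(np.maximum(q,0),axis=1)+np.minimum(q.max(1),0))(np.abs(p-c)-h)
def sdf(p):
    r=np.hypot(p[:,1],p[:,2]); ax=np.abs(p[:,0])
    col=np.maximum(r-.026,np.abs(ax-.039)-.014); bar=np.maximum(r-.0145,ax-.03)
    boss=np.maximum(box(p,np.array([0,0,.0085]),np.array([.024,.017,.0105])),-box(p,np.array([0,0,.022]),np.array([.021,.014,.010])))
    return np.minimum(np.minimum(col,bar),boss)
def render(o,r):
    t=(np.linalg.norm(o)-.075)*np.ones(len(r)); 
    for _ in range(22): t+=np.minimum(sdf(o+r*t[:,None]),.02)
    p=o+r*t[:,None]; hit=sdf(p)<.0008
    n=np.stack([sdf(p+e)-sdf(p-e) for e in np.eye(3)*2e-4],1)/4e-4
    fl=hit&(p[:,2]<.0128)&(p[:,2]>.0112)&(np.abs(p[:,0])<.022)&(np.abs(p[:,1])<.0145)
    bore=hit&(np.abs(p[:,0])>.0525)&(np.hypot(p[:,1],p[:,2])<.019)
    w=hit&~fl&~bore; return hit,fl,bore,w,n,p
def cost(v,views,zc,full=False):
    x,y,yaw,phi,du,dv=v; yaw=np.radians(yaw);phi=np.radians(phi)
    Rf=Ro.from_euler("ZX",[yaw,phi]).as_matrix(); c0=np.array([x,y,zc]); tot=0
    for k,(d,uv,I) in enumerate(views):
        K=d["mtx"];T=d["cam_to_world"]; q=uv-np.array([du,dv])*k
        r=np.stack([(q[:,0]-K[0,2])/K[0,0],-(q[:,1]-K[1,2])/K[1,1],-np.ones(len(q))],1)@T[:3,:3].T
        r/=np.linalg.norm(r,axis=1)[:,None]
        hit,fl,bore,w,n,p=render(Rf.T@(T[:3,3]-c0),r@Rf); nw=n@Rf.T
        A=np.stack([~hit,fl,bore,w,w*nw[:,0],w*nw[:,1],w*nw[:,2]],1).astype(float)
        A=np.hstack([A,])
        wt=np.ones(len(I))
        for _ in range(3):
            s=np.linalg.lstsq(A*wt[:,None],I*wt,rcond=None)[0]; res=I-A@s; wt=1/np.sqrt(1+(res/25)**2)
        tot+=np.mean(np.log1p((res/20)**2))+(1e-3*(du*du+dv*dv) if k else 0)
    return tot
def fit(ds,x,y,yaw,phi,zc=.029,half=(.07,.038),two=True):
    views=[]
    for d in ds[:2 if two else 1]:
        c,s=np.cos(np.radians(yaw)),np.sin(np.radians(yaw))
        cor=np.array([proj(d,(x+c*a-s*b,y+s*a+c*b,zc)) for a,b in((-half[0],-half[1]),(half[0],-half[1]),(half[0],half[1]),(-half[0],half[1]))],np.float32)
        m=np.zeros(d["bgr"].shape[:2],np.uint8); cv2.fillConvexPoly(m,np.int32(cor),1)
        v,u=np.nonzero(m); I=d["bgr"].mean(2)[v,u]; I=I*150/np.percentile(I,90)
        views.append((d,np.stack([u,v],1).astype(float),I))
    best=None
    for dp in(-24,-8,8,24):
        v0=np.array([x,y,yaw,phi+dp,0,0]); sim=np.array([v0]+[v0+e for e in np.diag([.004,.004,3,10,1,1])])
        r=minimize(cost,v0,args=(views,zc),method="Nelder-Mead",options=dict(initial_simplex=sim,maxfev=220,xatol=1e-4,fatol=1e-5))
        if best is None or r.fun<best.fun: best=r
    print(best.x.round(4),round(best.fun,4)); return best.x
E
time python3 - <<'E'
from fit import *
ds=[snap("top"),snap("scene")]
for a in((.5885,-.1445,12,30),(.451,-.183,-4.8,-50),(.591,-.275,15,-20)):   # here phi>0: port toward... rot about +x: z-> -y
    fit(ds,a[0],a[1],a[2],-a[3])
    fit(ds,a[0],a[1],a[2],-a[3],two=False)
E
```

```text
[  0.5914  -0.1435  13.4641 -20.8696  -0.1403   0.4921] 1.1389
[  0.593   -0.1469  12.1673 -45.7269   0.3603  -0.871 ] 0.4627
[ 0.4523 -0.1831 -4.9923 51.3125 -0.4318 -0.1211] 0.9971
[ 0.4518 -0.1825 -4.7074 53.4088  0.187   0.6255] 0.3222
[ 0.5935 -0.2732 12.913  32.2861 -0.3528  0.5091] 1.2485
[ 0.5935 -0.2723 13.6438 33.7433  0.5198 -0.1886] 0.4346
real	1m20.725s
user	2m33.559s
sys	0m0.215s
```

```bash
python3 - <<'E'
from h import *
p,R=plan(.595,-.280,.085,103.3)
# after stroke .031 x and lift .08
q=p+R@[.031,0,-.06]; p,R=plan(.4517,-.189,.085,85,q,R)
q=p+R@[.036,0,-.06]; p,R=plan(.590,-.139,.085,103,q,R)
E
```

```text
shift [0.1484 0.1859 0.1286] rot [-0.02 -0.12  1.55]  rows>= 4
shift [ 0.0905 -0.1185  0.06  ] rot [ 0.   0.  18.3]  rows>= 3
shift [0.0259 0.1334 0.06  ] rot [  0.   0. -18.]  rows>= 3
```

Call:
{"fn": "arm_command", "kwargs": {"targets": [[0.066,0.04,0.05,0,0,0,1.5],[0.066,0.08,0.1,0.03,0,0,1.5],[0.066,0.12,0.15,0.06,0,0,1.5],[0.066,0.1484,0.1859,0.1,0,0,1.55],[0.066,0.1484,0.1859,0.1286,0,0,1.55],[0.066,0.1484,0.1859,0.1286,0,0,1.55],[0.066,0.1484,0.1859,0.1286,0,0,1.55],[0.066,0.1484,0.1859,0.1286,0,0,1.55]]}}

```text
time_s: 16.55
tool_pos: [0.5959, -0.2777, 0.0853]
eef_rot: [[-0.235, 0.972, -0.002], [0.972, 0.235, 0.001], [0.001, -0.002, -1.0]]
ft_force: [-0.8, -0.6, -0.3]
finger_gap: 0.772
grip_force: 0.0
```

Call:
{"fn": "arm_command", "kwargs": {"targets": [[0.066,0,0,0.006,0,0,0],[0.066,0,0,0.012,0,0,0],[0.066,0,0,0.015,0,0,0],[0.066,0,0,0.017,0,0,0],[0.066,0,0,0.018,0,0,0],[0.066,0,0,0.018,0,0,0]]}}

```text
time_s: 17.15
tool_pos: [0.5955, -0.2811, 0.0703]
eef_rot: [[-0.231, 0.973, 0.002], [0.973, 0.231, -0.002], [-0.003, 0.001, -1.0]]
ft_force: [-2.7, -1.4, 7.0]
finger_gap: 0.771
grip_force: 3.5
```

Call:
{"fn": "arm_command", "kwargs": {"targets": [[0.066,0.004,0,0,0,0,0],[0.066,0.009,0,0,0,0,0],[0.066,0.014,0,0,0,0,0],[0.066,0.019,0,0,0,0,0],[0.066,0.024,0,0,0,0,0],[0.066,0.029,0,0,0,0,0],[0.066,0.031,0,0,0,0,0],[0.066,0.031,0,0,0,0,0]]}}

```text
time_s: 17.95
tool_pos: [0.5882, -0.2506, 0.0702]
eef_rot: [[-0.232, 0.973, 0.001], [0.973, 0.232, -0.002], [-0.002, 0.001, -1.0]]
ft_force: [-3.6, -0.6, 7.3]
finger_gap: 0.773
grip_force: 3.4
```

Call:
{"fn": "arm_command", "kwargs": {"targets": [[0.066,0,0,-0.04,0,0,0],[0.066,0,0,-0.078,0,0,0],[0.066,0,0,-0.078,0,0,0],[0.066,0,0,-0.078,0,0,0]]}}

```text
time_s: 18.35
tool_pos: [0.5889, -0.2503, 0.1481]
eef_rot: [[-0.232, 0.973, 0.003], [0.973, 0.232, -0.002], [-0.002, 0.003, -1.0]]
ft_force: [0.1, -0.4, -0.5]
finger_gap: 0.776
grip_force: 0.0
```

Call:
{"fn": "arm_command", "kwargs": {"targets": [[0.066,0.03,-0.04,0,0,0,6],[0.066,0.06,-0.08,0,0,0,12],[0.066,0.0905,-0.1185,0.02,0,0,18.3],[0.066,0.0905,-0.1185,0.05,0,0,18.3],[0.066,0.0905,-0.1185,0.06,0,0,18.3],[0.066,0.0905,-0.1185,0.06,0,0,18.3],[0.066,0.0905,-0.1185,0.06,0,0,18.3]]}}

```text
time_s: 19.05
tool_pos: [0.4528, -0.1895, 0.0864]
eef_rot: [[0.085, 0.996, -0.0], [0.996, -0.085, 0.0], [0.0, -0.0, -1.0]]
ft_force: [-0.1, -1.1, 0.5]
finger_gap: 0.775
grip_force: 0.0
```

Call:
{"fn": "arm_command", "kwargs": {"targets": [[0.066,0,0,0.006,0,0,0],[0.066,0,0,0.012,0,0,0],[0.066,0,0,0.015,0,0,0],[0.066,0,0,0.017,0,0,0],[0.066,0,0,0.018,0,0,0],[0.066,0,0,0.018,0,0,0]]}}

```text
time_s: 19.65
tool_pos: [0.4524, -0.1896, 0.0702]
eef_rot: [[0.085, 0.996, 0.001], [0.996, -0.085, -0.002], [-0.001, 0.001, -1.0]]
ft_force: [-5.6, 0.2, 10.9]
finger_gap: 0.776
grip_force: 5.6
```

Call:
{"fn": "arm_command", "kwargs": {"targets": [[0.066,0.004,0,0,0,0,0],[0.066,0.009,0,0,0,0,0],[0.066,0.014,0,0,0,0,0],[0.066,0.019,0,0,0,0,0],[0.066,0.024,0,0,0,0,0],[0.066,0.024,0,0,0,0,0]]}}

```text
time_s: 20.25
tool_pos: [0.4546, -0.1652, 0.0701]
eef_rot: [[0.084, 0.996, 0.001], [0.996, -0.084, -0.001], [-0.001, 0.001, -1.0]]
ft_force: [-4.9, 0.0, 9.6]
finger_gap: 0.775
grip_force: 5.2
```

Call:
{"fn": "arm_command", "kwargs": {"targets": [[0.066,0,0,-0.01,0,0,0],[0.066,-0.012,0,-0.01,0,0,0],[0.066,-0.012,0,-0.004,0,0,0],[0.066,-0.012,0,0,0,0,0],[0.066,-0.012,0,0,0,0,0]]}}

```text
time_s: 20.75
tool_pos: [0.4534, -0.1781, 0.0701]
eef_rot: [[0.086, 0.996, 0.001], [0.996, -0.086, -0.002], [-0.002, 0.001, -1.0]]
ft_force: [-4.6, 0.4, 15.9]
finger_gap: 0.773
grip_force: 7.9
```

Call:
{"fn": "arm_command", "kwargs": {"targets": [[0.066,0.004,0,0,0,0,0],[0.066,0.009,0,0,0,0,0],[0.066,0.014,0,0,0,0,0],[0.066,0.019,0,0,0,0,0],[0.066,0.024,0,0,0,0,0],[0.066,0.024,0,0,0,0,0]]}}

```text
time_s: 21.35
tool_pos: [0.4557, -0.1534, 0.0701]
eef_rot: [[0.085, 0.996, 0.002], [0.996, -0.085, -0.001], [-0.001, 0.002, -1.0]]
ft_force: [-3.8, 1.3, 15.3]
finger_gap: 0.772
grip_force: 7.5
```

Call:
{"fn": "arm_command", "kwargs": {"targets": [[0.066,0,0,-0.04,0,0,0],[0.066,0,0,-0.078,0,0,0],[0.066,0,0,-0.078,0,0,0],[0.066,0,0,-0.078,0,0,0]]}}

```text
time_s: 21.75
tool_pos: [0.4554, -0.1534, 0.146]
eef_rot: [[0.085, 0.996, 0.001], [0.996, -0.085, -0.0], [-0.0, 0.001, -1.0]]
ft_force: [0.6, -0.1, 0.7]
finger_gap: 0.772
grip_force: 0.0
```

Call:
{"fn": "arm_command", "kwargs": {"targets": [[0.066,0,0.04,0,0,0,-6],[0.066,0.01,0.08,0,0,0,-12],[0.066,0.0259,0.1334,0.02,0,0,-18],[0.066,0.0259,0.1334,0.05,0,0,-18],[0.066,0.0259,0.1334,0.06,0,0,-18],[0.066,0.0259,0.1334,0.06,0,0,-18],[0.066,0.0259,0.1334,0.06,0,0,-18]]}}

```text
time_s: 22.45
tool_pos: [0.5894, -0.139, 0.0862]
eef_rot: [[-0.227, 0.974, -0.001], [0.974, 0.227, 0.0], [0.0, -0.001, -1.0]]
ft_force: [-0.3, 0.1, -0.1]
finger_gap: 0.773
grip_force: 0.0
```

Call:
{"fn": "arm_command", "kwargs": {"targets": [[0.066,0,0,0.006,0,0,0],[0.066,0,0,0.012,0,0,0],[0.066,0,0,0.015,0,0,0],[0.066,0,0,0.017,0,0,0],[0.066,0,0,0.018,0,0,0],[0.066,0,0,0.018,0,0,0]]}}

```text
time_s: 23.05
tool_pos: [0.5903, -0.1394, 0.0703]
eef_rot: [[-0.227, 0.974, 0.001], [0.974, 0.227, -0.002], [-0.002, 0.001, -1.0]]
ft_force: [-4.3, -1.6, 9.6]
finger_gap: 0.774
grip_force: 4.3
```

Call:
{"fn": "arm_command", "kwargs": {"targets": [[0.066,-0.004,0,0,0,0,0],[0.066,-0.009,0,0,0,0,0],[0.066,-0.014,0,0,0,0,0],[0.066,-0.02,0,0,0,0,0],[0.066,-0.02,0,0,0,0,0]]}}

```text
time_s: 23.55
tool_pos: [0.5948, -0.1596, 0.0703]
eef_rot: [[-0.226, 0.974, 0.001], [0.974, 0.226, -0.002], [-0.002, 0.001, -1.0]]
ft_force: [-4.9, -0.8, 9.0]
finger_gap: 0.776
grip_force: 4.4
```

Call:
{"fn": "arm_command", "kwargs": {"targets": [[0.066,0,0,-0.04,0,0,0],[0.066,0,0,-0.08,0,0,0],[0.066,0.05,0,-0.13,0,0,0],[0.066,0.1,-0.05,-0.18,0,0,0],[0.066,0.15,-0.1,-0.18,0,0,0],[0.066,0.2,-0.15,-0.18,0,0,0],[0.066,0.25,-0.2,-0.18,0,0,0],[0.066,0.3,-0.2,-0.18,0,0,0]]}}

```text
time_s: 24.35
tool_pos: [0.3971, 0.0186, 0.2431]
eef_rot: [[-0.226, 0.974, 0.002], [0.974, 0.226, -0.0], [-0.001, 0.002, -1.0]]
ft_force: [0.7, 1.2, 0.6]
finger_gap: 0.772
grip_force: 0.0
```

```bash
python3 - <<'E'
from fit import *
st(); ds=[snap("top"),snap("scene")]
L=[]
for a in((.593,-.153,13,0),(.4535,-.207,-4.8,0),(.590,-.259,13,0)):
    if a[0]<.5: a=(.4541,-.1595,-4.8,0)
    L.append(fit(ds,*a))
views('v5.png',[(v[0],v[1],v[2],-v[3]) for v in L])
E
```

```text
t 24.35 p [0.3971 0.0186 0.2431] th 103.05 tilt [ 0.0019 -0.0002] F [0.7 1.2 0.6] gap 65.9 gf 0.0
[ 0.5944 -0.1492 12.0928  3.9251 -0.2384 -0.0447] 1.3429
[ 0.4538 -0.1583 -5.6396  1.0571 -0.2788  0.0771] 1.5984
[  0.59    -0.2556  13.3824 -10.2357  -0.1305   0.1826] 1.3461
```

View pics/v5.png

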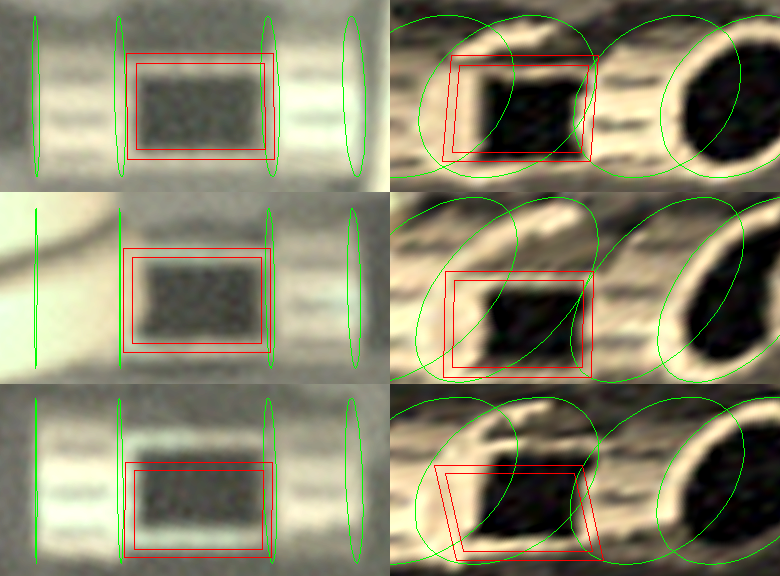

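```bash
python3 - <<'E'
from h import *
p,R=plan(.589,-.251,.085,103.3)
q=p+R@[-.009,0,-.06]; p,R=plan(.5948,-.151,.085,102.5,q,R)
E
```

```text
shift [-0.306   0.123   0.1589] rot [ 0.16  0.06 -0.05]  rows>= 7
shift [0.105  0.0286 0.06  ] rot [0.  0.  0.8]  rows>= 3
```

Call:
{"fn": "arm_command", "kwargs": {"targets": [[0.066,-0.045,0.02,0,0,0,0],[0.066,-0.09,0.04,0,0,0,0],[0.066,-0.14,0.06,0.02,0,0,0],[0.066,-0.19,0.08,0.05,0,0,0],[0.066,-0.24,0.1,0.08,0,0,0],[0.066,-0.28,0.123,0.1,0,0,0],[0.066,-0.306,0.123,0.12,0,0,0],[0.066,-0.306,0.123,0.14,0,0,0]]}}

```text
time_s: 25.35
tool_pos: [0.589, -0.257, 0.0987]
eef_rot: [[-0.223, 0.975, -0.002], [0.975, 0.223, -0.001], [-0.0, -0.002, -1.0]]
ft_force: [-0.7, 0.9, 0.3]
finger_gap: 0.775
grip_force: 0.0
```

Call:
{"fn": "arm_command", "kwargs": {"targets": [[0.066,0,0,0.006,0,0,0],[0.066,0,0,0.018,0,0,0],[0.066,0,0,0.028,0,0,0],[0.066,0,0,0.033,0,0,0],[0.066,0,0,0.035,0,0,0],[0.066,0,0,0.0365,0,0,0],[0.066,0,0,0.0365,0,0,0]]}}

```text
time_s: 26.05
tool_pos: [0.5888, -0.2524, 0.0702]
eef_rot: [[-0.228, 0.974, 0.003], [0.974, 0.228, -0.004], [-0.005, 0.002, -1.0]]
ft_force: [-5.0, -1.2, 9.1]
finger_gap: 0.774
grip_force: 5.0
```

Call:
{"fn": "arm_command", "kwargs": {"targets": [[0.066,-0.003,0,0,0,0,0],[0.066,-0.006,0,0,0,0,0],[0.066,-0.009,0,0,0,0,0],[0.066,-0.009,0,0,0,0,0],[0.066,-0.009,0,-0.04,0,0,0],[0.066,-0.009,0,-0.078,0,0,0],[0.066,-0.009,0,-0.078,0,0,0]]}}

```text
time_s: 26.75
tool_pos: [0.5931, -0.2611, 0.1535]
eef_rot: [[-0.228, 0.973, 0.013], [0.974, 0.228, -0.006], [-0.009, 0.011, -1.0]]
ft_force: [-0.2, 0.6, 1.2]
finger_gap: 0.778
grip_force: 0.0
```

Call:
{"fn": "arm_command", "kwargs": {"targets": [[0.066,0.04,0.01,0,0,0,0],[0.066,0.08,0.02,0,0,0,0],[0.066,0.105,0.0286,0.03,0,0,0.8],[0.066,0.105,0.0286,0.06,0,0,0.8],[0.066,0.105,0.0286,0.07,0,0,0.8],[0.066,0.105,0.0286,0.075,0,0,0.8],[0.066,0.105,0.0286,0.0775,0,0,0.8],[0.066,0.105,0.0286,0.0775,0,0,0.8]]}}

```text
time_s: 27.55
tool_pos: [0.5945, -0.1533, 0.0702]
eef_rot: [[-0.213, 0.977, 0.002], [0.977, 0.213, -0.003], [-0.003, 0.001, -1.0]]
ft_force: [-6.6, -2.5, 9.4]
finger_gap: 0.775
grip_force: 4.8
```

Call:
{"fn": "arm_command", "kwargs": {"targets": [[0.066,0.0015,0,0,0,0,0],[0.066,0.003,0,0,0,0,0],[0.066,0.003,0,0,0,0,0],[0.066,0.003,0,-0.04,0,0,0],[0.066,0.003,0,-0.08,0,0,0],[0.066,0.05,0,-0.12,0,0,0],[0.066,0.1,0,-0.16,0,0,0],[0.066,0.15,0,-0.2,0,0,0]]}}

```text
time_s: 28.35
tool_pos: [0.5686, -0.0352, 0.2448]
eef_rot: [[-0.212, 0.977, 0.003], [0.977, 0.212, -0.0], [-0.001, 0.003, -1.0]]
ft_force: [1.2, -0.1, -0.2]
finger_gap: 0.775
grip_force: 0.0
```

Call:
{"fn": "arm_command", "kwargs": {"targets": [[0.066,0.05,0,0,0,0,8],[0.066,0.1,0,0,0,0,16],[0.066,0.15,0,0,0,0,24],[0.066,0.2,0,0,0,0,32],[0.066,0.25,0,0,0,0,40],[0.066,0.3,0,0,0,0,48],[0.066,0.3,0,0,0,0,56],[0.066,0.3,0,0,0,0,64]]}}

```text
time_s: 29.15
tool_pos: [0.504, 0.2602, 0.2432]
eef_rot: [[0.786, 0.618, 0.002], [0.618, -0.786, 0.002], [0.003, -0.0, -1.0]]
ft_force: [0.2, -0.3, 0.4]
finger_gap: 0.773
grip_force: 0.0
```

```bash
python3 - <<'E'
from fit import *
st(); ds=[snap("top"),snap("scene")]
for a in((.5944,-.152,12.5,0),(.4541,-.1585,-5,0),(.590,-.261,13,0)):
    fit(ds,*a); fit(ds,*a,two=False); fit(ds[::-1],*a,two=False)
E
```

```text
t 29.15 p [0.504  0.2602 0.2432] th 38.2 tilt [0.0019 0.0017] F [ 0.2 -0.3  0.4] gap 66.0 gf 0.0
[ 0.593  -0.1486 11.9913 -1.4964 -0.4164  0.2139] 1.2637
[ 0.5932 -0.1461 12.7372  7.0239  0.4313 -0.3323] 0.6471
[ 0.5942 -0.1494 11.7018 -2.0879  0.3536  1.1015] 0.6137
[ 0.4538 -0.1586 -5.2331 -0.3194 -0.4054  0.2524] 1.2614
[ 0.4541 -0.157  -4.9227  5.2268  0.0496  0.0655] 0.4921
[ 0.4552 -0.1591 -5.4805  1.0506  0.3563  0.9939] 0.7566
[ 0.5906 -0.2576 13.7404 -4.3836 -0.4611  0.2495] 1.3053
[ 0.5902 -0.2546 15.0332 33.9659 -0.4177 -0.1282] 0.4714
[ 0.5919 -0.258  13.9216 -3.2673  0.3336  0.5274] 0.7955
```

```bash
python3 - <<'E'
from h import *
p,R=plan(.5935,-.149,.115,12)
p,R=plan(.5935,-.149,.041,12,p,R)
E
```

```text
shift [-0.1831  0.3742  0.128 ] rot [ 0.02 -0.13 26.33]  rows>= 8
shift [0.    0.    0.074] rot [0. 0. 0.]  rows>= 2
```

Call:
{"fn": "arm_command", "kwargs": {"targets": [[0.066,-0.02,0.045,0,0,0,4],[0.066,-0.04,0.09,0,0,0,8],[0.066,-0.065,0.135,0,0,0,12],[0.066,-0.09,0.18,0,0,0,16],[0.066,-0.11,0.225,0,0,0,20],[0.06,-0.13,0.27,0,0,0,24],[0.06,-0.155,0.315,0.02,0,0,26.33],[0.06,-0.17,0.35,0.05,0,0,26.33]], "grip_force": 60}}

```text
time_s: 30.05
tool_pos: [0.5885, -0.1229, 0.198]
eef_rot: [[0.978, 0.209, 0.007], [0.209, -0.978, -0.002], [0.006, 0.004, -1.0]]
ft_force: [0.9, 0.7, 0.1]
finger_gap: 0.709
grip_force: 0.0
```

Call:
{"fn": "arm_command", "kwargs": {"targets": [[0.06,-0.0131,0.0242,0.04,0,0,0],[0.06,-0.0131,0.0242,0.078,0,0,0],[0.06,-0.0131,0.0242,0.078,0,0,0]]}}

```text
time_s: 30.35
tool_pos: [0.5764, -0.1462, 0.1101]
eef_rot: [[0.978, 0.208, -0.01], [0.208, -0.978, 0.003], [-0.009, -0.005, -1.0]]
ft_force: [-0.5, -0.2, -0.2]
finger_gap: 0.704
grip_force: 0.0
```

```bash
python3 - <<'E'
from h import *
st();plan(.5935,-.149,.041,12)
E
```

```text
t 30.35 p [ 0.5764 -0.1462  0.1101] th 12.03 tilt [-0.0102  0.0032] F [-0.5 -0.2 -0.2] gap 60.1 gf 0.0
shift [0.0168 0.0067 0.0689] rot [-0.3   0.54  0.03]  rows>= 2
```

Call:
{"fn": "arm_command", "kwargs": {"targets": [[0.06,0,0,0.02,0,0,0],[0.06,0,0,0.03,0,0,0],[0.06,0,0,0.03,0,0,0],[0.06,0,0,0.03,0,0,0],[0.06,0,0,0.03,0,0,0]]}}

```text
time_s: 30.85
tool_pos: [0.5807, -0.1451, 0.0883]
eef_rot: [[0.978, 0.209, 0.002], [0.209, -0.978, -0.001], [0.002, 0.001, -1.0]]
ft_force: [-0.2, -0.4, 0.4]
finger_gap: 0.705
grip_force: 0.0
```

```bash
python3 - <<'E'
from h import *
st();plan(.5935,-.149,.041,12)
E
```

```text
t 30.85 p [ 0.5807 -0.1451  0.0883] th 12.07 tilt [ 0.0025 -0.0008] F [-0.2 -0.4  0.4] gap 60.2 gf 0.0
shift [0.0116 0.0064 0.0473] rot [ 0.07 -0.13  0.07]  rows>= 1
```

Call:
{"fn": "arm_command", "kwargs": {"targets": [[0.06,0.0116,0.0064,0,0,0,0],[0.06,0.0116,0.0064,0.015,0,0,0],[0.06,0.0116,0.0064,0.03,0,0,0],[0.06,0.0116,0.0064,0.04,0,0,0],[0.06,0.0116,0.0064,0.0473,0,0,0],[0.06,0.0116,0.0064,0.0473,0,0,0],[0.06,0.0116,0.0064,0.0473,0,0,0]]}}

```text
time_s: 31.55
tool_pos: [0.5924, -0.1489, 0.0389]
eef_rot: [[0.978, 0.208, -0.0], [0.208, -0.978, 0.0], [-0.0, -0.0, -1.0]]
ft_force: [-0.2, -0.1, 0.2]
finger_gap: 0.701
grip_force: 0.0
```

Call:
{"fn": "arm_command", "kwargs": {"targets": [[0.05,0,0,0,0,0,0],[0.04,0,0,0,0,0,0],[0.03,0,0,0,0,0,0],[0.025,0,0,0,0,0,0],[0.025,0,0,0,0,0,0],[0.025,0,0,0,0,0,0],[0.025,0,0,0,0,0,0],[0.025,0,0,0,0,0,0]]}}

```text
time_s: 32.35
tool_pos: [0.5931, -0.1493, 0.04]
eef_rot: [[0.978, 0.208, 0.002], [0.208, -0.978, -0.001], [0.001, 0.001, -1.0]]
ft_force: [0.3, -0.5, 5.9]
finger_gap: 0.389
grip_force: 59.8
```

```bash
python3 - <<'E'
from h import *
st()
E
```

```text
t 32.35 p [ 0.5931 -0.1493  0.04  ] th 12.01 tilt [ 0.0016 -0.0008] F [ 0.3 -0.5  5.9] gap 33.2 gf 59.8
```

Call:
{"fn": "arm_command", "kwargs": {"targets": [[0.025,0,0,-0.02,0,0,0],[0.025,0,0,-0.05,0,0,0],[0.025,0,0,-0.08,0,0,0],[0.025,0,0,-0.11,0,0,0],[0.025,0,0,-0.12,0,0,0],[0.025,0,0,-0.12,0,0,0],[0.025,0,0,-0.12,0,0,0]]}}

```text
time_s: 33.05
tool_pos: [0.5919, -0.1487, 0.1568]
eef_rot: [[0.978, 0.208, -0.003], [0.208, -0.978, 0.001], [-0.003, -0.002, -1.0]]
ft_force: [0.1, 1.2, -2.4]
finger_gap: 0.388
grip_force: 59.3
```

```bash
python3 - <<'E'
from h import *
st(); p,R=plan(.5355,.09,.16,4)
p,R=plan(.486,.325,.16,-1.65,p,R)
E
```

```text
t 33.05 p [ 0.5919 -0.1487  0.1568] th 12.02 tilt [-0.0028  0.001 ] F [ 0.1  1.2 -2.4] gap 33.1 gf 59.3
shift [-0.0055 -0.2452 -0.0028] rot [-0.08  0.15  8.02]  rows>= 5
shift [-0.033  -0.2379  0.    ] rot [0.   0.   5.65]  rows>= 5
```

Call:
{"fn": "arm_command", "kwargs": {"targets": [[0.025,0,-0.03,-0.002,0,0,1],[0.025,0,-0.07,-0.003,0,0,2],[0.025,0,-0.11,-0.003,0,0,4],[0.025,0,-0.15,-0.003,0,0,5],[0.025,0,-0.19,-0.003,0,0,6],[0.025,-0.0055,-0.22,-0.003,0,0,8.02],[0.025,-0.0055,-0.2452,-0.003,0,0,8.02],[0.025,-0.0055,-0.2452,-0.003,0,0,8.02]]}}

```text
time_s: 33.85
tool_pos: [0.5344, 0.0926, 0.1593]
eef_rot: [[0.997, 0.073, -0.004], [0.074, -0.997, 0.001], [-0.004, -0.001, -1.0]]
ft_force: [0.5, -1.2, -1.2]
finger_gap: 0.388
grip_force: 59.6
```

Call:
{"fn": "arm_command", "kwargs": {"targets": [[0.025,-0.005,-0.03,0,0,0,1],[0.025,-0.01,-0.07,0,0,0,2],[0.025,-0.015,-0.11,0,0,0,4],[0.025,-0.02,-0.15,0,0,0,5],[0.025,-0.025,-0.19,0,0,0,5.65],[0.025,-0.033,-0.22,0,0,0,5.65],[0.025,-0.033,-0.2379,0,0,0,5.65],[0.025,-0.033,-0.2379,0,0,0,5.65]]}}

```text
time_s: 34.65
tool_pos: [0.4861, 0.3259, 0.1601]
eef_rot: [[1.0, -0.027, -0.002], [-0.027, -1.0, -0.001], [-0.002, 0.001, -1.0]]
ft_force: [-0.9, -0.3, -1.9]
finger_gap: 0.387
grip_force: 59.8
```

Call:
{"fn": "arm_command", "kwargs": {"targets": [[0.025,0,0,0.01,0,0,0],[0.025,0,0,0.02,0,0,0],[0.025,0,0,0.02,0,0,0],[0.025,0,0,0.02,0,0,0]]}}

```text
time_s: 35.05
tool_pos: [0.4867, 0.3236, 0.1411]
eef_rot: [[1.0, -0.03, -0.001], [-0.03, -1.0, -0.001], [-0.001, 0.001, -1.0]]
ft_force: [0.0, -0.1, -1.2]
finger_gap: 0.39
grip_force: 59.7
```

```bash
python3 - <<'E'
from h import *
st(); p,R=plan(.486,.325,.077,-1.65)
snap("top","r6.png",crop=(145,190,300,295),s=5)
E
```

```text
t 35.05 p [0.4867 0.3236 0.1411] th -1.74 tilt [-0.0013 -0.0009] F [ 0.  -0.1 -1.2] gap 33.3 gf 59.7
shift [-0.0006 -0.0014  0.0641] rot [ 0.05  0.08 -0.09]  rows>= 2
```

View pics/r6.png

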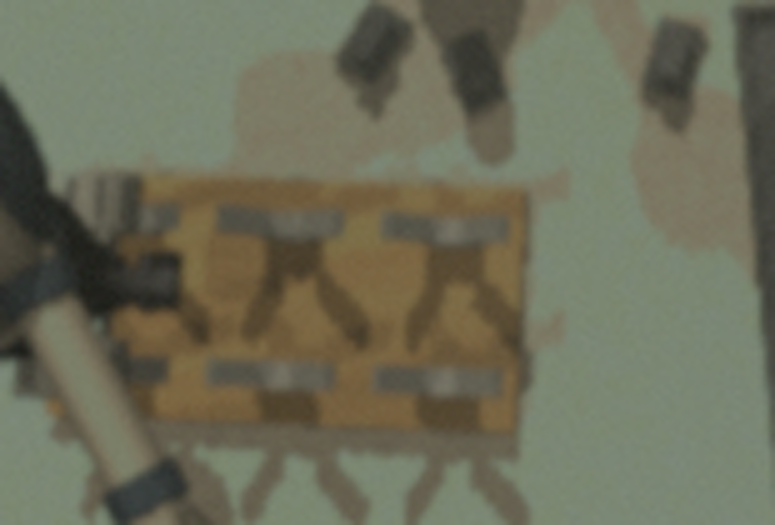

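Call:
{"fn": "arm_command", "kwargs": {"targets": [[0.025,0,-0.001,0.02,0,0,0],[0.025,0,-0.001,0.04,0,0,0],[0.025,0,-0.001,0.052,0,0,0],[0.025,0,-0.001,0.058,0,0,0],[0.025,0,-0.001,0.06,0,0,0],[0.025,0,-0.001,0.062,0,0,0],[0.025,0,-0.001,0.063,0,0,0],[0.025,0,-0.001,0.063,0,0,0]]}}

```text
time_s: 35.9
tool_pos: [0.4869, 0.3259, 0.0797]
eef_rot: [[1.0, -0.029, 0.001], [-0.029, -1.0, 0.0], [0.001, -0.001, -1.0]]
ft_force: [-0.1, 0.7, -1.6]
finger_gap: 0.388
grip_force: 59.7
```

```bash
python3 - <<'E'
from h import *
st()
E
```

```text
t 35.9 p [0.4869 0.3259 0.0797] th -1.65 tilt [0.0009 0.0005] F [-0.1  0.7 -1.6] gap 33.2 gf 59.7
```

Call:
{"fn": "arm_command", "kwargs": {"targets": [[0.025,0,0,0.001,0,0,0],[0.025,0,0,0.002,0,0,0],[0.025,0,0,0.002,0,0,0]]}}

```text
time_s: 36.2
tool_pos: [0.4868, 0.3261, 0.0775]
eef_rot: [[1.0, -0.029, 0.001], [-0.029, -1.0, 0.001], [0.001, -0.001, -1.0]]
ft_force: [0.3, 1.0, 0.6]
finger_gap: 0.389
grip_force: 60.0
```

Call:
{"fn": "arm_command", "kwargs": {"targets": [[0.025,0,0,0.0005,0,0,0],[0.025,0,0,0.001,0,0,0],[0.025,0,0,0.001,0,0,0]]}}

```text
time_s: 36.5
tool_pos: [0.487, 0.3263, 0.0772]
eef_rot: [[1.0, -0.029, 0.001], [-0.029, -1.0, 0.001], [0.001, -0.001, -1.0]]
ft_force: [-0.6, 1.7, 6.0]
finger_gap: 0.389
grip_force: 60.7
```

Call:
{"fn": "arm_command", "kwargs": {"targets": [[0.025,0,0,0.0005,0,0,0],[0.025,0,0,0.001,0,0,0],[0.025,0,0,0.001,0,0,0]]}}

```text
time_s: 36.8
tool_pos: [0.487, 0.3264, 0.0771]
eef_rot: [[1.0, -0.029, 0.002], [-0.029, -1.0, 0.002], [0.002, -0.002, -1.0]]
ft_force: [-3.3, 1.0, 8.4]
finger_gap: 0.39
grip_force: 61.3
```

Call:
{"fn": "arm_command", "kwargs": {"targets": [[0.04,0,0,-0.002,0,0,0],[0.055,0,0,-0.002,0,0,0],[0.055,0,0,-0.002,0,0,0],[0.055,0,0,-0.002,0,0,0],[0.055,0,0,-0.03,0,0,0],[0.055,0,0,-0.06,0,0,0],[0.055,0,0,-0.08,0,0,0],[0.055,0,0,-0.08,0,0,0]]}}

```text
time_s: 37.6
tool_pos: [0.488, 0.3265, 0.159]
eef_rot: [[1.0, -0.029, 0.006], [-0.029, -1.0, 0.003], [0.005, -0.003, -1.0]]
ft_force: [0.2, 0.3, 0.6]
finger_gap: 0.644
grip_force: 0.0
```

Call:
{"fn": "arm_command", "kwargs": {"targets": [[0.06,0,0,0,0,0,0],[0.06,0,0,0,0,0,0]]}}

```text
time_s: 37.8
tool_pos: [0.486, 0.3254, 0.153]
eef_rot: [[1.0, -0.029, -0.003], [-0.029, -1.0, -0.002], [-0.003, 0.002, -1.0]]
ft_force: [0.1, 0.3, -0.1]
finger_gap: 0.701
grip_force: 0.0
```

```bash
python3 - <<'E'
from h import *
st()
p,R=plan(.470,.08,.16,-3.5)
p,R=plan(.4545,-.1585,.10,-5.2,p,R)
E
```

```text
t 37.8 p [0.486  0.3254 0.153 ] th -1.65 tilt [-0.0026 -0.0015] F [ 0.1  0.3 -0.1] gap 59.8 gf 0.0
shift [-0.009   0.2458 -0.0066] rot [0.09 0.14 1.85]  rows>= 5
shift [-0.0009  0.239   0.06  ] rot [0.  0.  1.7]  rows>= 5
```

Call:
{"fn": "arm_command", "kwargs": {"targets": [[0.06,0,0.03,-0.006,0,0,0.5],[0.06,0,0.07,-0.006,0,0,1],[0.06,0,0.11,-0.006,0,0,1.5],[0.06,0,0.15,-0.006,0,0,1.85],[0.06,-0.005,0.19,-0.006,0,0,1.85],[0.06,-0.009,0.23,-0.006,0,0,1.85],[0.06,-0.009,0.2458,-0.006,0,0,1.85],[0.06,-0.009,0.2458,-0.006,0,0,1.85]]}}

```text
time_s: 38.6
tool_pos: [0.4699, 0.0783, 0.1595]
eef_rot: [[0.998, -0.064, -0.002], [-0.064, -0.998, -0.001], [-0.002, 0.001, -1.0]]
ft_force: [-0.3, 0.9, -0.0]
finger_gap: 0.7
grip_force: 0.0
```

Call:
{"fn": "arm_command", "kwargs": {"targets": [[0.06,0,0.03,0,0,0,0.5],[0.06,0,0.07,0,0,0,1],[0.06,0,0.11,0.01,0,0,1.5],[0.06,0,0.15,0.02,0,0,1.7],[0.06,0,0.19,0.03,0,0,1.7],[0.06,-0.001,0.225,0.05,0,0,1.7],[0.06,-0.001,0.239,0.06,0,0,1.7],[0.06,-0.001,0.239,0.06,0,0,1.7]]}}

```text
time_s: 39.4
tool_pos: [0.4537, -0.1583, 0.0981]
eef_rot: [[0.996, -0.093, -0.005], [-0.093, -0.996, 0.002], [-0.005, -0.002, -1.0]]
ft_force: [0.4, 0.6, -0.7]
finger_gap: 0.701
grip_force: 0.0
```

Call:
{"fn": "arm_command", "kwargs": {"targets": [[0.06,0,0,0,0,0,0],[0.06,0,0,0,0,0,0],[0.06,0,0,0,0,0,0]]}}

```text
time_s: 39.7
tool_pos: [0.4557, -0.1571, 0.102]
eef_rot: [[0.996, -0.089, 0.002], [-0.089, -0.996, -0.0], [0.002, 0.0, -1.0]]
ft_force: [0.5, 0.3, 0.3]
finger_gap: 0.703
grip_force: 0.0
```

```bash
python3 - <<'E'
from h import *
st()
p,R=plan(.4545,-.1585,.041,-5.2)
E
```

```text
t 39.7 p [ 0.4557 -0.1571  0.102 ] th -5.09 tilt [ 0.0015 -0.0002] F [0.5 0.3 0.3] gap 60.1 gf 0.0
shift [-0.0011  0.0015  0.061 ] rot [ 0.01 -0.09  0.11]  rows>= 2
```

Call:
{"fn": "arm_command", "kwargs": {"targets": [[0.06,-0.001,0.0015,0.02,0,0,0],[0.06,-0.001,0.0015,0.04,0,0,0],[0.06,-0.001,0.0015,0.055,0,0,0],[0.06,-0.001,0.0015,0.061,0,0,0],[0.06,-0.001,0.0015,0.061,0,0,0],[0.05,-0.001,0.0015,0.061,0,0,0],[0.04,-0.001,0.0015,0.061,0,0,0],[0.03,-0.001,0.0015,0.061,0,0,0]]}}

```text
time_s: 40.5
tool_pos: [0.4545, -0.16, 0.0414]
eef_rot: [[0.996, -0.091, 0.002], [-0.091, -0.996, -0.001], [0.002, 0.001, -1.0]]
ft_force: [0.4, -0.0, 1.7]
finger_gap: 0.389
grip_force: 59.9
```

Call:
{"fn": "arm_command", "kwargs": {"targets": [[0.025,0,0,0,0,0,0],[0.025,0,0,0,0,0,0],[0.025,0,0,0,0,0,0],[0.025,0,0,0,0,0,0],[0.025,0,0,0,0,0,0],[0.025,0,0,0,0,0,0]]}}

```text
time_s: 41.1
tool_pos: [0.4546, -0.16, 0.0414]
eef_rot: [[0.996, -0.091, 0.002], [-0.091, -0.996, -0.001], [0.002, 0.001, -1.0]]
ft_force: [-0.2, -0.7, 5.2]
finger_gap: 0.389
grip_force: 60.3
```

Call:
{"fn": "arm_command", "kwargs": {"targets": [[0.025,0,0,-0.02,0,0,0],[0.025,0,0,-0.05,0,0,0],[0.025,0,0,-0.08,0,0,0],[0.025,0,0,-0.11,0,0,0],[0.025,0,0,-0.12,0,0,0],[0.025,0,0,-0.12,0,0,0],[0.025,0,0,-0.12,0,0,0]]}}

```text
time_s: 41.8
tool_pos: [0.4532, -0.1593, 0.1581]
eef_rot: [[0.996, -0.091, -0.002], [-0.091, -0.996, 0.001], [-0.003, -0.001, -1.0]]
ft_force: [0.1, 0.6, -2.7]
finger_gap: 0.391
grip_force: 59.9
```

```bash
python3 - <<'E'
from h import *
st()
p,R=plan(.470,.04,.16,-3.5)
p,R=plan(.4845,.241,.16,-1.65,p,R)
E
```

```text
t 41.8 p [ 0.4532 -0.1593  0.1581] th -5.2 tilt [-0.0024  0.0011] F [ 0.1  0.6 -2.7] gap 33.4 gf 59.9
shift [-0.0014 -0.2    -0.0017] rot [-0.05  0.14 -1.7 ]  rows>= 5
shift [ 0.0022 -0.2015  0.    ] rot [ 0.    0.   -1.85]  rows>= 5
```

Call:
{"fn": "arm_command", "kwargs": {"targets": [[0.025,0,-0.03,-0.002,0,0,-0.5],[0.025,0,-0.065,-0.002,0,0,-1],[0.025,0,-0.1,-0.002,0,0,-1.7],[0.025,0,-0.135,-0.002,0,0,-1.7],[0.025,0,-0.17,-0.002,0,0,-1.7],[0.025,-0.0014,-0.19,-0.002,0,0,-1.7],[0.025,-0.0014,-0.2,-0.002,0,0,-1.7],[0.025,-0.0014,-0.2,-0.002,0,0,-1.7]]}}

```text
time_s: 42.6
tool_pos: [0.4699, 0.0405, 0.1602]
eef_rot: [[0.998, -0.059, -0.003], [-0.059, -0.998, -0.0], [-0.003, 0.0, -1.0]]
ft_force: [0.1, -0.3, -2.0]
finger_gap: 0.385
grip_force: 60.3
```

Call:
{"fn": "arm_command", "kwargs": {"targets": [[0.025,0,-0.03,0,0,0,-0.5],[0.025,0,-0.065,0,0,0,-1],[0.025,0,-0.1,0,0,0,-1.85],[0.025,0,-0.135,0,0,0,-1.85],[0.025,0,-0.17,0,0,0,-1.85],[0.025,0.0022,-0.19,0,0,0,-1.85],[0.025,0.0022,-0.2015,0,0,0,-1.85],[0.025,0.0022,-0.2015,0,0,0,-1.85]]}}

```text
time_s: 43.4
tool_pos: [0.4852, 0.2406, 0.1612]
eef_rot: [[1.0, -0.028, -0.001], [-0.028, -1.0, -0.001], [-0.001, 0.001, -1.0]]
ft_force: [-0.5, -0.0, -2.3]
finger_gap: 0.387
grip_force: 60.6
```

Call:
{"fn": "arm_command", "kwargs": {"targets": [[0.025,0,0,0.02,0,0,0],[0.025,0,0,0.04,0,0,0],[0.025,0,0,0.06,0,0,0],[0.025,0,0,0.06,0,0,0],[0.025,0,0,0.06,0,0,0],[0.025,0,0,0.06,0,0,0]]}}

```text
time_s: 44.0
tool_pos: [0.4859, 0.2403, 0.1037]
eef_rot: [[1.0, -0.03, 0.002], [-0.03, -1.0, 0.001], [0.002, -0.001, -1.0]]
ft_force: [-0.5, 0.4, -1.9]
finger_gap: 0.386
grip_force: 60.5
```

```bash
python3 - <<'E'
from h import *
st()
p,R=plan(.4845,.241,.0784,-1.65)
E
```

```text
t 44.0 p [0.4859 0.2403 0.1037] th -1.71 tilt [0.0021 0.0007] F [-0.5  0.4 -1.9] gap 33.0 gf 60.5
shift [-0.0015 -0.0007  0.0253] rot [-0.04 -0.12 -0.06]  rows>= 1
```

Call:
{"fn": "arm_command", "kwargs": {"targets": [[0.025,-0.001,-0.001,0.01,0,0,0],[0.025,-0.001,-0.001,0.018,0,0,0],[0.025,-0.001,-0.001,0.022,0,0,0],[0.025,-0.001,-0.001,0.024,0,0,0],[0.025,-0.001,-0.001,0.025,0,0,0],[0.025,-0.001,-0.001,0.026,0,0,0],[0.025,-0.001,-0.001,0.0265,0,0,0],[0.025,-0.001,-0.001,0.0265,0,0,0]]}}

```text
time_s: 44.8
tool_pos: [0.4837, 0.2414, 0.0783]
eef_rot: [[1.0, -0.029, -0.0], [-0.029, -1.0, -0.001], [-0.0, 0.001, -1.0]]
ft_force: [-10.1, -5.4, 13.7]
finger_gap: 0.385
grip_force: 62.6
```

```bash
python3 - <<'E'
from h import *
st()
E
```

```text
t 44.8 p [0.4837 0.2414 0.0783] th -1.65 tilt [-0.0001 -0.0008] F [-10.1  -5.4  13.7] gap 32.9 gf 62.6
```

Call:
{"fn": "arm_command", "kwargs": {"targets": [[0.04,0,0,-0.002,0,0,0],[0.055,0,0,-0.002,0,0,0],[0.055,0,0,-0.002,0,0,0],[0.055,0,0,-0.002,0,0,0],[0.055,0,0,-0.03,0,0,0],[0.055,0,0,-0.06,0,0,0],[0.055,0,0,-0.08,0,0,0],[0.055,0,0,-0.08,0,0,0]]}}

```text
time_s: 45.6
tool_pos: [0.4856, 0.2424, 0.1593]
eef_rot: [[1.0, -0.029, 0.006], [-0.029, -1.0, 0.003], [0.006, -0.003, -1.0]]
ft_force: [1.1, -0.1, 0.8]
finger_gap: 0.642
grip_force: 0.0
```

Call:
{"fn": "arm_command", "kwargs": {"targets": [[0.06,0,0,0,0,0,0],[0.06,0,0,0,0,0,0]]}}

```text
time_s: 45.8
tool_pos: [0.4835, 0.2415, 0.1536]
eef_rot: [[1.0, -0.029, -0.003], [-0.029, -1.0, -0.001], [-0.002, 0.001, -1.0]]
ft_force: [1.3, 0.4, 0.6]
finger_gap: 0.699
grip_force: 0.0
```

```bash
python3 - <<'E'
from h import *
st()
p,R=plan(.53,.0,.16,5)
p,R=plan(.591,-.2578,.10,13.8,p,R)
E
```

```text
t 45.8 p [0.4835 0.2415 0.1536] th -1.65 tilt [-0.0025 -0.0011] F [1.3 0.4 0.6] gap 59.7 gf 0.0
shift [ 0.0534  0.2401 -0.0062] rot [ 0.06  0.15 -6.65]  rows>= 5
shift [0.0383 0.2621 0.06  ] rot [ 0.   0.  -8.8]  rows>= 6
```

Call:
{"fn": "arm_command", "kwargs": {"targets": [[0.06,0.01,0.03,-0.006,0,0,-1],[0.06,0.02,0.07,-0.006,0,0,-2],[0.06,0.03,0.11,-0.006,0,0,-4],[0.06,0.04,0.15,-0.006,0,0,-6],[0.06,0.05,0.19,-0.006,0,0,-6.65],[0.06,0.0534,0.225,-0.006,0,0,-6.65],[0.06,0.0534,0.24,-0.006,0,0,-6.65],[0.06,0.0534,0.24,-0.006,0,0,-6.65]]}}

```text
time_s: 46.6
tool_pos: [0.53, -0.0013, 0.16]
eef_rot: [[0.996, 0.084, -0.002], [0.084, -0.996, 0.0], [-0.002, -0.0, -1.0]]
ft_force: [-0.1, 0.6, 0.9]
finger_gap: 0.704
grip_force: 0.0
```

Call:
{"fn": "arm_command", "kwargs": {"targets": [[0.06,0.005,0.03,0,0,0,-1],[0.06,0.01,0.07,0,0,0,-3],[0.06,0.015,0.11,0.01,0,0,-5],[0.06,0.02,0.15,0.02,0,0,-7],[0.06,0.025,0.19,0.03,0,0,-8.8],[0.06,0.03,0.225,0.05,0,0,-8.8],[0.06,0.0383,0.25,0.06,0,0,-8.8],[0.06,0.0383,0.2621,0.06,0,0,-8.8]]}}

```text
time_s: 47.4
tool_pos: [0.5911, -0.2572, 0.0978]
eef_rot: [[0.971, 0.238, -0.005], [0.238, -0.971, 0.003], [-0.004, -0.004, -1.0]]
ft_force: [0.6, -0.1, -0.0]
finger_gap: 0.706
grip_force: 0.0
```

Call:
{"fn": "arm_command", "kwargs": {"targets": [[0.06,0,0,0,0,0,0],[0.06,0,0,0,0,0,0],[0.06,0,0,0,0,0,0]]}}

```text
time_s: 47.7
tool_pos: [0.592, -0.2559, 0.1028]
eef_rot: [[0.971, 0.24, 0.001], [0.24, -0.971, -0.0], [0.001, 0.0, -1.0]]
ft_force: [-0.4, 0.3, -0.8]
finger_gap: 0.704
grip_force: 0.0
```

```bash
python3 - <<'E'
from h import *
st()
p,R=plan(.591,-.2578,.041,13.8)
E
```

```text
t 47.7 p [ 0.592  -0.2559  0.1028] th 13.89 tilt [ 0.0015 -0.0001] F [-0.4  0.3 -0.8] gap 60.2 gf 0.0
shift [-0.0015  0.0016  0.0618] rot [ 0.03 -0.08  0.09]  rows>= 2
```

Call:
{"fn": "arm_command", "kwargs": {"targets": [[0.06,-0.0015,0.0016,0.02,0,0,0],[0.06,-0.0015,0.0016,0.04,0,0,0],[0.06,-0.0015,0.0016,0.055,0,0,0],[0.06,-0.0015,0.0016,0.061,0,0,0],[0.06,-0.0015,0.0016,0.061,0,0,0],[0.05,-0.0015,0.0016,0.061,0,0,0],[0.04,-0.0015,0.0016,0.061,0,0,0],[0.03,-0.0015,0.0016,0.061,0,0,0]]}}

```text
time_s: 48.5
tool_pos: [0.5912, -0.2597, 0.0421]
eef_rot: [[0.971, 0.238, 0.002], [0.238, -0.971, -0.001], [0.002, 0.002, -1.0]]
ft_force: [1.0, 0.6, 1.8]
finger_gap: 0.388
grip_force: 59.7
```

Call:
{"fn": "arm_command", "kwargs": {"targets": [[0.025,0,0,0,0,0,0],[0.025,0,0,0,0,0,0],[0.025,0,0,0,0,0,0],[0.025,0,0,0,0,0,0],[0.025,0,0,0,0,0,0],[0.025,0,0,0,0,0,0]]}}

```text
time_s: 49.1
tool_pos: [0.5912, -0.2598, 0.0421]
eef_rot: [[0.971, 0.238, 0.002], [0.238, -0.971, -0.001], [0.002, 0.002, -1.0]]
ft_force: [0.7, -1.2, 4.7]
finger_gap: 0.387
grip_force: 60.0
```

Call:
{"fn": "arm_command", "kwargs": {"targets": [[0.025,0,0,-0.02,0,0,0],[0.025,0,0,-0.05,0,0,0],[0.025,0,0,-0.08,0,0,0],[0.025,0,0,-0.11,0,0,0],[0.025,0,0,-0.12,0,0,0],[0.025,0,0,-0.12,0,0,0],[0.025,0,0,-0.12,0,0,0]]}}

```text
time_s: 49.8
tool_pos: [0.5899, -0.2591, 0.1583]
eef_rot: [[0.971, 0.238, -0.003], [0.238, -0.971, 0.001], [-0.002, -0.002, -1.0]]
ft_force: [-1.1, 0.6, -3.3]
finger_gap: 0.389
grip_force: 59.6
```

```bash
python3 - <<'E'
from h import *
st()
p,R=plan(.535,-.05,.16,6)
p,R=plan(.482,.156,.16,-1.65,p,R)
E
```

```text
t 49.8 p [ 0.5899 -0.2591  0.1583] th 13.79 tilt [-0.0026  0.0013] F [-1.1  0.6 -3.3] gap 33.2 gf 59.6
shift [-0.0035 -0.2161 -0.0013] rot [-0.1   0.13  7.79]  rows>= 5
shift [-0.0312 -0.2104  0.    ] rot [0.   0.   7.65]  rows>= 5
```

Call:
{"fn": "arm_command", "kwargs": {"targets": [[0.025,0,-0.03,-0.001,0,0,1],[0.025,0,-0.065,-0.001,0,0,3],[0.025,0,-0.1,-0.001,0,0,5],[0.025,0,-0.135,-0.001,0,0,7.79],[0.025,0,-0.17,-0.001,0,0,7.79],[0.025,-0.0035,-0.2,-0.001,0,0,7.79],[0.025,-0.0035,-0.2161,-0.001,0,0,7.79],[0.025,-0.0035,-0.2161,-0.001,0,0,7.79]]}}

```text
time_s: 50.6
tool_pos: [0.5347, -0.0486, 0.1597]
eef_rot: [[0.994, 0.107, -0.003], [0.107, -0.994, 0.001], [-0.003, -0.001, -1.0]]
ft_force: [-0.2, -0.7, -2.2]
finger_gap: 0.384
grip_force: 60.0
```

Call:
{"fn": "arm_command", "kwargs": {"targets": [[0.025,0,-0.03,0,0,0,1],[0.025,-0.01,-0.065,0,0,0,3],[0.025,-0.015,-0.1,0,0,0,5],[0.025,-0.02,-0.135,0,0,0,7.65],[0.025,-0.025,-0.17,0,0,0,7.65],[0.025,-0.0312,-0.2,0,0,0,7.65],[0.025,-0.0312,-0.2104,0,0,0,7.65],[0.025,-0.0312,-0.2104,0,0,0,7.65]]}}

```text
time_s: 51.4
tool_pos: [0.4827, 0.1559, 0.1607]
eef_rot: [[1.0, -0.027, -0.001], [-0.027, -1.0, -0.001], [-0.001, 0.001, -1.0]]
ft_force: [-0.4, -0.3, -2.9]
finger_gap: 0.387
grip_force: 60.2
```

Call:
{"fn": "arm_command", "kwargs": {"targets": [[0.025,0,0,0.02,0,0,0],[0.025,0,0,0.04,0,0,0],[0.025,0,0,0.06,0,0,0],[0.025,0,0,0.06,0,0,0],[0.025,0,0,0.06,0,0,0],[0.025,0,0,0.06,0,0,0]]}}

```text
time_s: 52.0
tool_pos: [0.4835, 0.155, 0.103]
eef_rot: [[1.0, -0.03, 0.002], [-0.03, -1.0, 0.0], [0.002, -0.0, -1.0]]
ft_force: [1.0, -0.2, -1.4]
finger_gap: 0.385
grip_force: 60.1
```

```bash
python3 - <<'E'
from h import *
st()
p,R=plan(.482,.156,.0791,-1.65)
E
```

```text
t 52.0 p [0.4835 0.155  0.103 ] th -1.71 tilt [0.002  0.0002] F [ 1.  -0.2 -1.4] gap 32.9 gf 60.1
shift [-0.0015 -0.0009  0.0239] rot [-0.01 -0.11 -0.06]  rows>= 1
```

Call:
{"fn": "arm_command", "kwargs": {"targets": [[0.025,-0.001,-0.001,0.01,0,0,0],[0.025,-0.001,-0.001,0.018,0,0,0],[0.025,-0.001,-0.001,0.021,0,0,0],[0.025,-0.001,-0.001,0.023,0,0,0],[0.025,-0.001,-0.001,0.024,0,0,0],[0.025,-0.001,-0.001,0.025,0,0,0],[0.025,-0.001,-0.001,0.025,0,0,0]]}}

```text
time_s: 52.7
tool_pos: [0.481, 0.1566, 0.079]
eef_rot: [[1.0, -0.028, -0.001], [-0.028, -1.0, -0.0], [-0.001, 0.0, -1.0]]
ft_force: [-10.9, -3.1, 12.3]
finger_gap: 0.386
grip_force: 61.9
```

```bash
python3 - <<'E'
from h import *
st()
E
```

```text
t 52.7 p [0.481  0.1566 0.079 ] th -1.61 tilt [-0.0006 -0.0005] F [-10.9  -3.1  12.3] gap 32.9 gf 61.9
```

Seated. Release, retreat clear of view, and look at rack and covers.

Call:
{"fn": "arm_command", "kwargs": {"targets": [[0.04,0,0,-0.002,0,0,0],[0.055,0,0,-0.002,0,0,0],[0.055,0,0,-0.002,0,0,0],[0.055,0,0,-0.002,0,0,0],[0.055,0,0,-0.03,0,0,0],[0.055,0,0,-0.06,0,0,0],[0.055,0,0,-0.09,0,0,0],[0.055,0,0,-0.12,0,0,0]]}}

```text
time_s: 53.5
tool_pos: [0.4814, 0.1566, 0.1974]
eef_rot: [[1.0, -0.029, -0.0], [-0.029, -1.0, -0.0], [-0.0, 0.0, -1.0]]
ft_force: [-0.9, 0.2, -0.2]
finger_gap: 0.643
grip_force: 0.0
```

Call:
{"fn": "arm_command", "kwargs": {"targets": [[0.05,0,0.04,0,0,0,0],[0.04,0,0.09,0,0,0,0],[0.04,0,0.14,0,0,0,0],[0.04,0,0.19,0,0,0,0],[0.04,0,0.24,0,0,0,0],[0.04,0,0.29,0,0,0,0],[0.04,0,0.3,0,0,0,0],[0.04,0,0.3,0,0,0,0]]}}

```text
time_s: 54.3
tool_pos: [0.4726, -0.1446, 0.1961]
eef_rot: [[0.999, -0.032, -0.001], [-0.032, -0.999, 0.0], [-0.001, -0.0, -1.0]]
ft_force: [-0.0, 0.4, -0.3]
finger_gap: 0.467
grip_force: 0.0
```

```bash
python3 - <<'E'
from fit import *
st(); ds=[snap("top"),snap("scene")]
for a in((.487,.3262),(.4840,.2414),(.4815,.1566)): fit(ds,*a,-1.65,0,zc=.066)
c=ds[0]["bgr"][185:275,145:300]; a=cv2.resize(c,None,fx=5,fy=5,interpolation=cv2.INTER_CUBIC)
cv2.imwrite("pics/c7.png",np.clip(a*1.5,0,255).astype(np.uint8))
E
```

```text
t 54.3 p [ 0.4726 -0.1446  0.1961] th -1.84 tilt [-0.0007  0.0005] F [-0.   0.4 -0.3] gap 39.9 gf 0.0
[ 0.4803  0.3162 -0.2632 -7.8933  2.7737  2.3776] 1.5361
[ 0.4845  0.2399 -1.1857 -6.0634 -0.0711  0.2257] 1.4442
[ 0.4828  0.1563 -0.8475 -4.5951 -0.2428 -0.1541] 1.3579
```

View pics/c7.png

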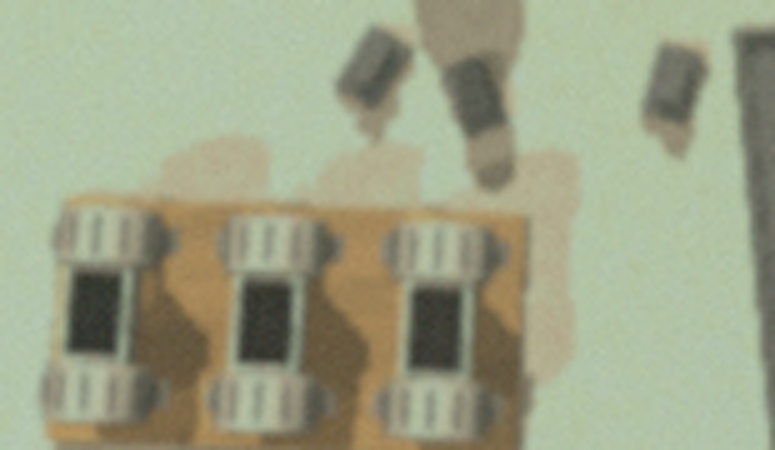

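```bash
cat > cov.py <<'E'
from fit import *
def csdf(p): return np.minimum(box(p,np.array([0,0,.004]),np.array([.02,.013,.004])),box(p,np.array([0,0,.015]),np.array([.014,.006,.007])))
def ccost(v,d,uv,I):
    x,y,yaw=v; Rf=Ro.from_euler("Z",np.radians(yaw)).as_matrix(); K=d["mtx"];T=d["cam_to_world"]
    r=np.stack([(uv[:,0]-K[0,2])/K[0,0],-(uv[:,1]-K[1,2])/K[1,1],-np.ones(len(uv))],1)@T[:3,:3].T; r/=np.linalg.norm(r,axis=1)[:,None]
    o=Rf.T@(T[:3,3]-[x,y,0]); r=r@Rf; t=(np.linalg.norm(o)-.05)*np.ones(len(r))
    for _ in range(16): t+=csdf(o+r*t[:,None])
    p=o+r*t[:,None]; hit=csdf(p)<.0008
    n=np.stack([csdf(p+e)-csdf(p-e) for e in np.eye(3)*2e-4],1)/4e-4@Rf.T
    A=np.stack([~hit,hit,hit*n[:,0],hit*n[:,1]],1).astype(float); wt=np.ones(len(I))
    for _ in range(3):
        s=np.linalg.lstsq(A*wt[:,None],I*wt,rcond=None)[0]; res=I-A@s; wt=1/np.sqrt(1+(res/20)**2)
    return np.mean(np.log1p((res/12)**2))
def cfit(d,x,y,yaw,h=.032):
    c=proj(d,(x,y,.01)); uu,vv=np.meshgrid(np.arange(int(c[0]-13),int(c[0]+14)),np.arange(int(c[1]-12),int(c[1]+13)))
    uv=np.stack([uu.ravel(),vv.ravel()],1).astype(float); sub=np.stack([(uv+e) for e in([0,0],)])[0]
    I=d["bgr"].mean(2)[vv.ravel(),uu.ravel()]; I=I*150/np.percentile(I,90); best=None
    for dy in(-10,0,10):
        v0=np.array([x,y,yaw+dy]); r=minimize(ccost,v0,args=(d,sub,I),method="Nelder-Mead",options=dict(initial_simplex=[v0,v0+[.003,0,0],v0+[0,.003,0],v0+[0,0,6]],maxfev=150))
        if best is None or r.fun<best.fun: best=r
    print("cover",best.x.round(4),round(best.fun,3)); return best.x
def port(d,x,y,z=.078):
    c=proj(d,(x,y,z)); g=d["bgr"].mean(2)[int(c[1])-13:int(c[1])+14,int(c[0])-9:int(c[0])+10]
    G=cv2.resize(g,None,fx=8,fy=8,interpolation=cv2.INTER_CUBIC); m=(G<(np.percentile(g,5)+np.percentile(g,90))/2).astype(np.uint8)
    n,l,s,cc=cv2.connectedComponentsWithStats(m); k=1+np.argmax([s[i,4]-20*np.hypot(*(cc[i]-[76,108])) for i in range(1,n)])
    off=lambda q:((q[0]+.5)/8-.5+int(c[0])-9,(q[1]+.5)/8-.5+int(c[1])-13)
    pts=np.argwhere(l==k)[:,::-1]; r=cv2.minAreaRect(pts.astype(np.float32))
    P=ray(d,*off(r[0]),z); print("port",P[:2],"size mm",(np.array(r[1])/8/.4).round(1),"ang",round(r[2],1)); return P
E
python3 - <<'E'
from cov import *
d=snap("top")
for u,v,a in((375,68,-28),(475,93,15),(675,83,-12)):
    p=ray(d,145+u/5,185+v/5,.015); cfit(d,p[0],p[1],a)
for a in((.487,.3262),(.4840,.2414),(.4815,.1566)): port(d,*a)
E
```

```text
cover [  0.6242   0.1993 -25.1563] 0.624
cover [ 0.6108  0.1435 12.1428] 0.855
cover [  0.6155   0.0352 -16.7177] 0.426
port [0.4884 0.3295] size mm [26.2 43.5] ang 5.1
port [0.4844 0.2432] size mm [26.8 42.5] ang 2.0
port [0.4812 0.1582] size mm [26.5 43. ] ang 1.8
```

```bash
python3 - <<'E'
from h import *
p,R=plan(.6155,.0352,.09,-16.7)
E
```

```text
shift [ 0.1375 -0.1808  0.1066] rot [-0.04  0.01 15.14]  rows>= 4
```

Call:
{"fn": "arm_command", "kwargs": {"targets": [[0.04,0.03,-0.04,0,0,0,4],[0.04,0.06,-0.08,0,0,0,8],[0.04,0.09,-0.12,0,0,0,12],[0.04,0.12,-0.16,0.02,0,0,15.1],[0.04,0.1375,-0.1808,0.06,0,0,15.1],[0.04,0.1375,-0.1808,0.09,0,0,15.1],[0.04,0.1375,-0.1808,0.1066,0,0,15.1],[0.04,0.1375,-0.1808,0.1066,0,0,15.1]], "grip_force": 30}}

```text
time_s: 55.25
tool_pos: [0.6135, 0.035, 0.0867]
eef_rot: [[0.958, -0.286, -0.006], [-0.286, -0.958, -0.0], [-0.006, 0.002, -1.0]]
ft_force: [-0.7, -1.0, 0.2]
finger_gap: 0.47
grip_force: 0.0
```

Call:
{"fn": "arm_command", "kwargs": {"targets": [[0.04,0,0,0.01,0,0,0],[0.04,0,0,0.02,0,0,0],[0.04,0,0,0.03,0,0,0],[0.04,0,0,0.03,0,0,0],[0.04,0,0,0.03,0,0,0],[0.04,0,0,0.03,0,0,0]]}}

```text
time_s: 55.85
tool_pos: [0.6159, 0.0334, 0.0606]
eef_rot: [[0.958, -0.288, 0.001], [-0.288, -0.958, 0.0], [0.001, -0.0, -1.0]]
ft_force: [0.0, -0.1, -0.3]
finger_gap: 0.47
grip_force: 0.0
```

```bash
python3 - <<'E'
from h import *
st();p,R=plan(.6155,.0352,.032,-16.7)
E
```

```text
t 55.85 p [0.6159 0.0334 0.0606] th -16.76 tilt [0.001 0.   ] F [ 0.  -0.1 -0.3] gap 40.2 gf 0.0
shift [-0.0009 -0.0016  0.0286] rot [-0.02 -0.06 -0.06]  rows>= 1
```

Call:
{"fn": "arm_command", "kwargs": {"targets": [[0.04,-0.0009,-0.0016,0.01,0,0,0],[0.04,-0.0009,-0.0016,0.02,0,0,0],[0.04,-0.0009,-0.0016,0.0285,0,0,0],[0.04,-0.0009,-0.0016,0.0285,0,0,0],[0.04,-0.0009,-0.0016,0.0285,0,0,0],[0.03,-0.0009,-0.0016,0.0285,0,0,0],[0.02,-0.0009,-0.0016,0.0285,0,0,0],[0.01,-0.0009,-0.0016,0.0285,0,0,0]]}}

```text
time_s: 56.65
tool_pos: [0.6155, 0.0354, 0.0322]
eef_rot: [[0.958, -0.288, 0.001], [-0.288, -0.958, -0.0], [0.001, -0.0, -1.0]]
ft_force: [0.6, -0.8, 0.1]
finger_gap: 0.13
grip_force: 30.4
```

Call:
{"fn": "arm_command", "kwargs": {"targets": [[0.005,0,0,0,0,0,0],[0.005,0,0,0,0,0,0],[0.005,0,0,0,0,0,0],[0.005,0,0,0,0,0,0],[0.005,0,0,0,0,0,0]]}}

```text
time_s: 57.15
tool_pos: [0.6155, 0.0354, 0.0321]
eef_rot: [[0.958, -0.288, 0.001], [-0.288, -0.958, 0.0], [0.001, -0.0, -1.0]]
ft_force: [0.1, -0.0, 5.3]
finger_gap: 0.128
grip_force: 31.1
```

```bash
python3 - <<'E'
from h import *
st()
E
```

```text
t 57.15 p [0.6155 0.0354 0.0321] th -16.75 tilt [0.0012 0.    ] F [ 0.1 -0.   5.3] gap 10.9 gf 31.1
```

Call:
{"fn": "arm_command", "kwargs": {"targets": [[0.005,0,0,-0.02,0,0,0],[0.005,0,0,-0.05,0,0,0],[0.005,0,0,-0.09,0,0,0],[0.005,0,0,-0.13,0,0,0],[0.005,0,0,-0.13,0,0,0],[0.005,0,0,-0.13,0,0,0]], "grip_force": 50}}

```text
time_s: 57.75
tool_pos: [0.6154, 0.0354, 0.1621]
eef_rot: [[0.958, -0.288, 0.001], [-0.288, -0.958, 0.0], [0.001, -0.0, -1.0]]
ft_force: [-0.6, -0.1, -1.1]
finger_gap: 0.124
grip_force: 51.6
```

```bash
python3 - <<'E'
from h import *
st();p,R=plan(.4812,.1566,.14,-1.65)
E
```

```text
t 57.75 p [0.6154 0.0354 0.1621] th -16.74 tilt [0.0015 0.0001] F [-0.6 -0.1 -1.1] gap 10.6 gf 51.6
shift [-0.1635 -0.0774  0.0219] rot [ -0.02  -0.08 -15.09]  rows>= 4
```

Call:
{"fn": "arm_command", "kwargs": {"targets": [[0.005,-0.04,-0.02,0,0,0,-4],[0.005,-0.08,-0.04,0,0,0,-8],[0.005,-0.12,-0.06,0,0,0,-12],[0.005,-0.15,-0.0774,0.01,0,0,-15.1],[0.005,-0.1635,-0.0774,0.0219,0,0,-15.1],[0.005,-0.1635,-0.0774,0.0219,0,0,-15.1],[0.005,-0.1635,-0.0774,0.0219,0,0,-15.1],[0.005,-0.1635,-0.0774,0.0219,0,0,-15.1]]}}

```text
time_s: 58.55
tool_pos: [0.4814, 0.156, 0.1392]
eef_rot: [[1.0, -0.03, -0.001], [-0.03, -1.0, -0.0], [-0.001, 0.0, -1.0]]
ft_force: [-0.4, 0.2, 0.3]
finger_gap: 0.122
grip_force: 51.6
```

Call:
{"fn": "arm_command", "kwargs": {"targets": [[0.005,0,0,0.01,0,0,0],[0.005,0,0,0.016,0,0,0],[0.005,0,0,0.016,0,0,0],[0.005,0,0,0.016,0,0,0],[0.005,0,0,0.016,0,0,0]]}}

```text
time_s: 59.05
tool_pos: [0.4811, 0.1565, 0.1238]
eef_rot: [[1.0, -0.029, 0.0], [-0.029, -1.0, 0.0], [0.0, -0.0, -1.0]]
ft_force: [0.4, -0.2, 0.3]
finger_gap: 0.122
grip_force: 51.6
```

```bash
python3 - <<'E'
from h import *
st();p,R=plan(.4812,.1566,.112,-1.65)
E
```

```text
t 59.05 p [0.4811 0.1565 0.1238] th -1.65 tilt [0.0003 0.0001] F [ 0.4 -0.2  0.3] gap 10.5 gf 51.6
shift [ 0.0001 -0.0001  0.0118] rot [-0.   -0.02 -0.  ]  rows>= 1
```

Call:
{"fn": "arm_command", "kwargs": {"targets": [[0.005,0,0,0.003,0,0,0],[0.005,0,0,0.005,0,0,0],[0.005,0,0,0.007,0,0,0],[0.005,0,0,0.008,0,0,0],[0.005,0,0,0.009,0,0,0],[0.005,0,0,0.01,0,0,0],[0.005,0,0,0.01,0,0,0]]}}

```text
time_s: 59.75
tool_pos: [0.4817, 0.1571, 0.1167]
eef_rot: [[1.0, -0.028, 0.004], [-0.028, -1.0, 0.001], [0.004, -0.001, -1.0]]
ft_force: [-3.6, -2.0, 12.2]
finger_gap: 0.124
grip_force: 53.3
```

```bash
python3 - <<'E'
from h import *
st()
E
```

```text
t 59.75 p [0.4817 0.1571 0.1167] th -1.63 tilt [0.004  0.0013] F [-3.6 -2.  12.2] gap 10.6 gf 53.3
```

Call:
{"fn": "arm_command", "kwargs": {"targets": [[0.005,0.0005,0,-0.001,0,0,0],[0.005,0.001,0,-0.001,0,0,0],[0.005,0.0015,0,-0.001,0,0,0],[0.005,0.002,0,-0.001,0,0,0],[0.005,0.0025,0,-0.001,0,0,0],[0.005,0.0025,0,-0.001,0,0,0]]}}

```text
time_s: 60.35
tool_pos: [0.483, 0.1571, 0.1169]
eef_rot: [[1.0, -0.028, 0.0], [-0.028, -1.0, 0.001], [0.0, -0.001, -1.0]]
ft_force: [-7.6, 0.9, 11.9]
finger_gap: 0.125
grip_force: 53.2
```

```bash
python3 - <<'E'
from h import *
st();print(arm.read_state()["wrist_torque"])
E
```

```text
t 60.35 p [0.483  0.1571 0.1169] th -1.61 tilt [0.0003 0.0012] F [-7.6  0.9 11.9] gap 10.7 gf 53.2
[-0.05    1.1767  0.0082]
```

Call:
{"fn": "arm_command", "kwargs": {"targets": [[0.005,-0.0015,0,0,0,0,0],[0.005,-0.0025,0,0,0,0,0],[0.005,-0.003,0,0,0,0,0],[0.005,-0.0035,0,0,0,0,0],[0.005,-0.004,0,0,0,0,0],[0.005,-0.0045,0,0,0,0,0],[0.005,-0.005,0,0,0,0,0],[0.005,-0.005,0,0,0,0,0]]}}

```text
time_s: 61.15
tool_pos: [0.48, 0.1568, 0.1167]
eef_rot: [[1.0, -0.029, 0.005], [-0.029, -1.0, 0.001], [0.005, -0.001, -1.0]]
ft_force: [1.9, -0.1, 6.3]
finger_gap: 0.126
grip_force: 52.4
```

```bash
python3 - <<'E'
from h import *
st();print(arm.read_state()["wrist_torque"])
E
```

```text
t 61.15 p [0.48   0.1568 0.1167] th -1.65 tilt [0.0055 0.0008] F [ 1.9 -0.1  6.3] gap 10.8 gf 52.4
[-0.0688 -0.4775 -0.0168]
```

Call:
{"fn": "arm_command", "kwargs": {"targets": [[0.005,-0.0005,0,-0.0005,0,0,0],[0.005,-0.001,0,-0.0005,0,0,0],[0.005,-0.0015,0,-0.0005,0,0,0],[0.005,-0.002,0,-0.0005,0,0,0],[0.005,-0.0025,0,-0.0005,0,0,0],[0.005,-0.0025,0,-0.0005,0,0,0]]}}

```text
time_s: 61.75
tool_pos: [0.4757, 0.1567, 0.1147]
eef_rot: [[1.0, -0.029, -0.0], [-0.029, -1.0, -0.0], [-0.0, 0.0, -1.0]]
ft_force: [2.3, -0.4, -0.2]
finger_gap: 0.119
grip_force: 51.6
```

```bash
python3 - <<'E'
from h import *
st();print(arm.read_state()["wrist_torque"])
d=snap("scene"); c=proj(d,(.4812,.1566,.09)).astype(int); g=d["bgr"][c[1]-30:c[1]+30,c[0]-40:c[0]+40]
e=snap("top"); c=proj(e,(.4812,.1566,.09)).astype(int); g2=e["bgr"][c[1]-30:c[1]+30,c[0]-40:c[0]+40]
o=np.hstack([cv2.resize(q,None,fx=5,fy=5,interpolation=cv2.INTER_CUBIC) for q in(g,g2)])
cv2.imwrite("pics/p8.png",np.clip(o*1.6,0,255).astype(np.uint8))
E
```

```text
t 61.75 p [0.4757 0.1567 0.1147] th -1.64 tilt [-0.0005 -0.0001] F [ 2.3 -0.4 -0.2] gap 10.2 gf 51.6
[ 0.0297 -0.2836 -0.0263]
```

View pics/p8.png

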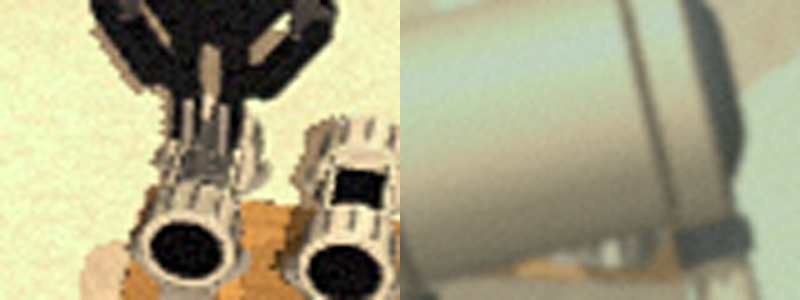

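Call:
{"fn": "arm_command", "kwargs": {"targets": [[0.005,0.0002,0,0.001,0,0,0],[0.005,0.0005,0,0.002,0,0,0],[0.005,0.0005,0,0.003,0,0,0],[0.005,0.0005,0,0.004,0,0,0],[0.005,0.0005,0,0.005,0,0,0],[0.005,0.0005,0,0.0055,0,0,0],[0.005,0.0005,0,0.0055,0,0,0]]}}

```text
time_s: 62.55
tool_pos: [0.4764, 0.1568, 0.1103]
eef_rot: [[1.0, -0.029, 0.0], [-0.029, -1.0, 0.0], [0.0, -0.0, -1.0]]
ft_force: [-1.9, -0.3, 4.1]
finger_gap: 0.122
grip_force: 52.2
```

```bash
python3 - <<'E'
from h import *
st();print(arm.read_state()["wrist_torque"])
E
```

```text
t 62.55 p [0.4764 0.1568 0.1103] th -1.64 tilt [0.0004 0.0001] F [-1.9 -0.3  4.1] gap 10.4 gf 52.2
[-0.1629  0.4677 -0.0186]
```

Call:
{"fn": "arm_command", "kwargs": {"targets": [[0.005,0,0,0.001,0,0,0],[0.005,0,0,0.001,0,0,0],[0.02,0,0,0.0,0,0,0],[0.03,0,0,0,0,0,0],[0.03,0,0,0,0,0,0],[0.03,0,0,-0.02,0,0,0],[0.03,0,0,-0.05,0,0,0],[0.04,0,0,-0.09,0,0,0]]}}

```text
time_s: 63.35
tool_pos: [0.4754, 0.1564, 0.198]
eef_rot: [[1.0, -0.029, -0.005], [-0.029, -1.0, -0.001], [-0.005, 0.001, -1.0]]
ft_force: [0.5, 0.3, 0.6]
finger_gap: 0.469
grip_force: 0.0
```

Call:
{"fn": "arm_command", "kwargs": {"targets": [[0.04,0,0.05,0,0,0,0],[0.04,0,0.1,0,0,0,0],[0.04,0,0.15,0,0,0,0],[0.04,0,0.2,0,0,0,0],[0.04,0,0.25,0,0,0,0],[0.04,0,0.25,0,0,0,0],[0.04,0,0.25,0,0,0,0]]}}

```text
time_s: 64.05
tool_pos: [0.469, -0.0942, 0.199]
eef_rot: [[0.999, -0.032, -0.001], [-0.032, -0.999, 0.001], [-0.001, -0.001, -1.0]]
ft_force: [0.7, 0.3, 0.1]
finger_gap: 0.468
grip_force: 0.0
```

```bash
python3 - <<'E'
from cov import *
st(); d=snap("top");e=snap("scene")
for a in((.6242,.1993,-25),(.6108,.1435,12)): cfit(d,*a); cfit(e,*a)
ims=[]
for q,z in((d,.085),(e,.085)):
    o,M=rect(q,.4812,.1566,np.radians(-1.65),z,hx=.06,hy=.045,s=3300)
    for a in(.4612,.4812,.5012):
        for b in(.1436,.1566,.1696):
            r=M@[*proj(q,(a,b,z)),1]; cv2.circle(o,tuple(int(t) for t in r[:2]/r[2]),2,(0,0,255),-1)
    ims.append(np.clip(o*1.5,0,255).astype(np.uint8))
rows=[np.hstack(ims)]; ims=[]
for q in(d,e):
    o,M=rect(q,.6242,.1993,np.radians(-25),0.008,hx=.06,hy=.045,s=3300)
    for a in(-.02,0,.02):
        for b in(-.013,0,.013):
            c,s=np.cos(np.radians(-25)),np.sin(np.radians(-25))
            r=M@[*proj(q,(.6242+c*a-s*b,.1993+s*a+c*b,.008)),1]; cv2.circle(o,tuple(int(t) for t in r[:2]/r[2]),2,(0,0,255),-1)
    ims.append(np.clip(o*1.5,0,255).astype(np.uint8))
rows.append(np.hstack(ims)); cv2.imwrite("pics/p9.png",np.vstack(rows))
E
```

```text
t 64.05 p [ 0.469  -0.0942  0.199 ] th -1.83 tilt [-0.0007  0.0007] F [0.7 0.3 0.1] gap 40.0 gf 0.0
cover [  0.6242   0.1993 -25.1581] 0.571
cover [  0.6273   0.199  -30.6491] 0.646
cover [ 0.6121  0.1437 19.1237] 0.872
cover [ 0.611   0.141  12.5198] 1.101
```

View pics/p9.png

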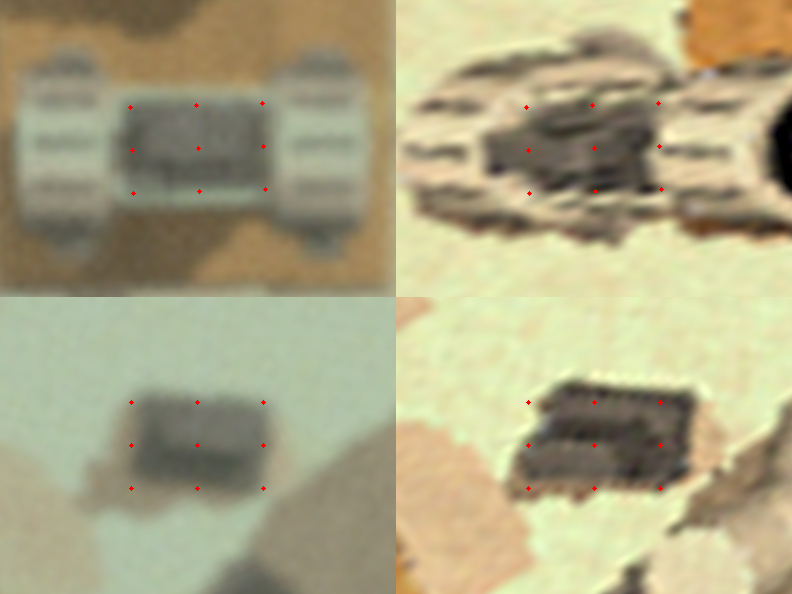

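```bash
python3 - <<'E'
from h import *
p,R=plan(.60,.12,.13,-27); q=p
p,R=plan(.628,.199,.07,-27,p,R)
E
```

```text
shift [ 0.1247 -0.216   0.0694] rot [-0.03  0.03 25.39]  rows>= 5
shift [-0.0109 -0.0831  0.06  ] rot [0. 0. 0.]  rows>= 2
```

Call:
{"fn": "arm_command", "kwargs": {"targets": [[0.028,0.025,-0.04,0,0,0,5],[0.028,0.05,-0.08,0,0,0,10],[0.028,0.075,-0.12,0,0,0,15],[0.028,0.1,-0.16,0.02,0,0,20],[0.028,0.115,-0.2,0.05,0,0,25.4],[0.028,0.1247,-0.216,0.0694,0,0,25.4],[0.028,0.1247,-0.216,0.0694,0,0,25.4],[0.028,0.1247,-0.216,0.0694,0,0,25.4]], "grip_force": 40}}

```text
time_s: 64.95
tool_pos: [0.5993, 0.1208, 0.1296]
eef_rot: [[0.892, -0.452, -0.002], [-0.452, -0.892, -0.001], [-0.001, 0.001, -1.0]]
ft_force: [0.5, -0.2, 0.6]
finger_gap: 0.324
grip_force: 0.0
```

Call:
{"fn": "arm_command", "kwargs": {"targets": [[0.028,-0.005,-0.04,0,0,0,0],[0.028,-0.0109,-0.0831,0.02,0,0,0],[0.028,-0.0109,-0.0831,0.04,0,0,0],[0.028,-0.0109,-0.0831,0.06,0,0,0],[0.028,-0.0109,-0.0831,0.06,0,0,0],[0.028,-0.0109,-0.0831,0.06,0,0,0],[0.028,-0.0109,-0.0831,0.06,0,0,0],[0.028,-0.0109,-0.0831,0.06,0,0,0]]}}

```text
time_s: 65.75
tool_pos: [0.629, 0.1979, 0.0726]
eef_rot: [[0.89, -0.455, 0.003], [-0.455, -0.89, 0.001], [0.003, -0.002, -1.0]]
ft_force: [0.4, 0.2, -0.7]
finger_gap: 0.331
grip_force: 0.0
```

```bash
python3 - <<'E'
from h import *
st(); p,R=plan(.628,.199,.032,-27)
E
```

```text
t 65.75 p [0.629  0.1979 0.0726] th -27.07 tilt [0.0034 0.0008] F [ 0.4  0.2 -0.7] gap 28.3 gf 0.0
shift [-0.0015 -0.0004  0.0406] rot [-0.13 -0.15 -0.07]  rows>= 1
```

Call:
{"fn": "arm_command", "kwargs": {"targets": [[0.028,-0.001,-0.0004,0.015,0,0,0],[0.028,-0.001,-0.0004,0.03,0,0,0],[0.028,-0.001,-0.0004,0.0403,0,0,0],[0.028,-0.001,-0.0004,0.0403,0,0,0],[0.028,-0.001,-0.0004,0.0403,0,0,0],[0.02,-0.001,-0.0004,0.0403,0,0,0],[0.01,-0.001,-0.0004,0.0403,0,0,0],[0.005,-0.001,-0.0004,0.0403,0,0,0]]}}

```text
time_s: 66.55
tool_pos: [0.6271, 0.1988, 0.0291]
eef_rot: [[0.891, -0.455, -0.001], [-0.455, -0.891, -0.0], [-0.001, 0.001, -1.0]]
ft_force: [-0.4, -0.0, -0.1]
finger_gap: 0.266
grip_force: 39.0
```

Call:
{"fn": "arm_command", "kwargs": {"targets": [[0.005,0,0,0,0,0,0],[0.005,0,0,0,0,0,0],[0.005,0,0,0,0,0,0],[0.005,0,0,0,0,0,0],[0.005,0,0,0,0,0,0]]}}

```text
time_s: 67.05
tool_pos: [0.6274, 0.1989, 0.0299]
eef_rot: [[0.891, -0.455, 0.0], [-0.455, -0.891, 0.0], [0.0, -0.0, -1.0]]
ft_force: [0.4, 0.3, 0.5]
finger_gap: 0.271
grip_force: 39.0
```

Call:
{"fn": "arm_command", "kwargs": {"targets": [[0.005,0,0,-0.02,0,0,0],[0.005,0,0,-0.05,0,0,0],[0.005,0,0,-0.09,0,0,0],[0.005,0,0,-0.13,0,0,0],[0.005,0,0,-0.13,0,0,0],[0.005,0,0,-0.13,0,0,0]], "grip_force": 50}}

```text
time_s: 67.65
tool_pos: [0.6281, 0.1991, 0.1619]
eef_rot: [[0.891, -0.455, 0.004], [-0.455, -0.891, 0.001], [0.003, -0.002, -1.0]]
ft_force: [-0.0, -0.5, -1.2]
finger_gap: 0.258
grip_force: 48.8
```

```bash
python3 - <<'E'
from h import *
st();p,R=plan(.484,.2414,.14,-1.65)
E
```

```text
t 67.65 p [0.6281 0.1991 0.1619] th -27.04 tilt [0.0036 0.0009] F [-0.  -0.5 -1.2] gap 22.0 gf 48.8
shift [-0.1476  0.0279  0.0214] rot [ -0.1   -0.19 -25.39]  rows>= 3
```

Call:
{"fn": "arm_command", "kwargs": {"targets": [[0.005,0,0,0.04,0,0,0],[0.005,0,0,0.08,0,0,0],[0.005,0,0,0.11,0,0,0],[0.005,0,0,0.125,0,0,0],[0.005,0,0,0.129,0,0,0],[0.005,0,0,0.131,0,0,0],[0.005,0,0,0.131,0,0,0],[0.005,0,0,0.131,0,0,0]]}}

```text
time_s: 68.45
tool_pos: [0.6284, 0.1992, 0.0308]
eef_rot: [[0.891, -0.455, 0.003], [-0.455, -0.891, 0.001], [0.002, -0.002, -1.0]]
ft_force: [-0.2, -0.6, -0.4]
finger_gap: 0.257
grip_force: 99.1
```

```bash
python3 - <<'E'
from h import *
st()
E
```

```text
t 68.45 p [0.6284 0.1992 0.0308] th -27.04 tilt [0.0028 0.0008] F [-0.2 -0.6 -0.4] gap 22.0 gf 99.1
```

Call:
{"fn": "arm_command", "kwargs": {"targets": [[0.005,0,0,0.0005,0,0,0],[0.005,0,0,0.001,0,0,0],[0.005,0,0,0.001,0,0,0]], "grip_force": 30}}

```text
time_s: 68.75
tool_pos: [0.6275, 0.199, 0.0282]
eef_rot: [[0.891, -0.455, 0.0], [-0.455, -0.891, 0.0], [0.0, -0.0, -1.0]]
ft_force: [0.5, 0.6, -0.1]
finger_gap: 0.257
grip_force: 99.1
```

Call:
{"fn": "arm_command", "kwargs": {"targets": [[0.005,0,0,0.0005,0,0,0],[0.005,0,0,0.001,0,0,0],[0.005,0,0,0.001,0,0,0]]}}

```text
time_s: 69.05
tool_pos: [0.6273, 0.1989, 0.0266]
eef_rot: [[0.891, -0.455, -0.0], [-0.455, -0.891, -0.0], [-0.0, 0.0, -1.0]]
ft_force: [-0.0, 0.0, -0.1]
finger_gap: 0.26
grip_force: 99.1
```

```bash
python3 - <<'E'
from h import *
st()
e=snap("scene"); c=proj(e,(.628,.199,.02)).astype(int); g=e["bgr"][c[1]-28:c[1]+28,c[0]-38:c[0]+38]
cv2.imwrite("pics/p10.png",np.clip(cv2.resize(g,None,fx=9,fy=9,interpolation=cv2.INTER_CUBIC)*1.6,0,255).astype(np.uint8))
E
```

```text
t 69.05 p [0.6273 0.1989 0.0266] th -27.04 tilt [-0.0003 -0.0001] F [-0.   0.  -0.1] gap 22.2 gf 99.1
```

View pics/p10.png

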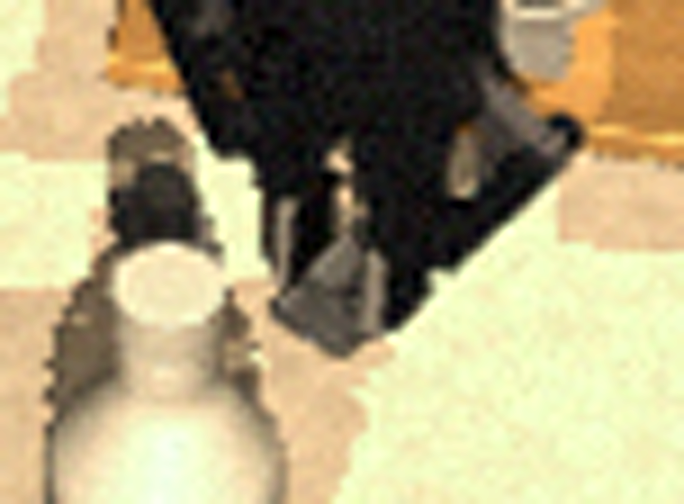

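Call:
{"fn": "arm_command", "kwargs": {"targets": [[0.005,0,0,0.001,0,0,0],[0.005,0,0,0.002,0,0,0],[0.005,0,0,0.002,0,0,0]]}}

```text
time_s: 69.4
tool_pos: [0.6275, 0.199, 0.025]
eef_rot: [[0.891, -0.455, 0.0], [-0.455, -0.891, 0.0], [0.0, -0.0, -1.0]]
ft_force: [-0.6, 0.6, 1.4]
finger_gap: 0.257
grip_force: 99.2
```

Call:
{"fn": "arm_command", "kwargs": {"targets": [[0.03,0,0,0,0,0,0],[0.036,0,0,0,0,0,0],[0.036,0,0,0,0,0,0],[0.036,0,0,0,0,0,0],[0.036,0,0,-0.01,0,0,0],[0.036,0,0,-0.03,0,0,0],[0.036,0,0,-0.07,0,0,0],[0.036,0,0,-0.12,0,0,0]]}}

```text
time_s: 70.2
tool_pos: [0.6262, 0.1986, 0.1441]
eef_rot: [[0.891, -0.455, -0.005], [-0.455, -0.891, -0.001], [-0.003, 0.003, -1.0]]
ft_force: [0.9, 1.2, -0.9]
finger_gap: 0.422
grip_force: 0.0
```

Call:
{"fn": "arm_command", "kwargs": {"targets": [[0.036,-0.05,0.05,0,0,0,0],[0.036,-0.1,0.1,0,0,0,0],[0.036,-0.12,0.15,0,0,0,0],[0.036,-0.12,0.2,0,0,0,0],[0.036,-0.12,0.25,0,0,0,0],[0.036,-0.12,0.25,0,0,0,0],[0.036,-0.12,0.25,0,0,0,0]]}}

```text
time_s: 70.9
tool_pos: [0.4053, 0.0281, 0.1461]
eef_rot: [[0.889, -0.458, 0.002], [-0.458, -0.889, -0.001], [0.003, 0.0, -1.0]]
ft_force: [0.9, 0.9, -0.2]
finger_gap: 0.422
grip_force: 0.0
```

```bash
python3 - <<'E'
from cov import *
st(); d=snap("top");e=snap("scene")
for y0 in(-60,-35,-10,20,60):
    cfit(d,.627,.199,y0)
cfit(e,.627,.199,-45); cfit(e,.627,.199,-25);cfit(e,.627,.199,0)
for a in((.6115,.1436,12),): cfit(d,*a); cfit(e,*a)
E
```

```text
t 70.9 p [0.4053 0.0281 0.1461] th -27.26 tilt [ 0.0022 -0.0014] F [ 0.9  0.9 -0.2] gap 36.0 gf 0.0
cover [  0.6231   0.1993 -21.7624] 0.551
cover [  0.6232   0.1996 -25.4556] 0.546
cover [  0.6227   0.199  -26.2812] 0.55
cover [  0.6227   0.1989 -25.1212] 0.545
cover [ 0.6181  0.1986 45.0222] 0.752
cover [  0.6266   0.199  -27.4184] 0.636
cover [  0.627    0.1989 -27.8613] 0.638
cover [  0.6268   0.1986 -27.8633] 0.638
cover [0.6116 0.1427 9.3151] 0.861
cover [0.6148 0.1413 7.905 ] 1.166
```

```bash
python3 - <<'E'
from h import *
p,R=plan(.6275,.199,.146,-27)
E
```

```text
shift [ 0.1193 -0.2506  0.0007] rot [-0.09 -0.13 -0.15]  rows>= 6
```

Call:
{"fn": "arm_command", "kwargs": {"targets": [[0.036,0.02,-0.04,0,0,0,0],[0.036,0.04,-0.08,0,0,0,0],[0.036,0.06,-0.12,0,0,0,0],[0.036,0.08,-0.16,0,0,0,0],[0.036,0.1,-0.2,0,0,0,0],[0.036,0.1193,-0.24,0,0,0,0],[0.036,0.1193,-0.2506,0.02,0,0,0],[0.036,0.1193,-0.2506,0.04,0,0,0]], "grip_force": 30}}

```text
time_s: 71.8
tool_pos: [0.6285, 0.2035, 0.1033]
eef_rot: [[0.892, -0.452, -0.0], [-0.452, -0.892, 0.001], [-0.0, -0.001, -1.0]]
ft_force: [-0.4, 0.2, -1.0]
finger_gap: 0.42
grip_force: 0.0
```

Call:
{"fn": "arm_command", "kwargs": {"targets": [[0.036,0,0,0.02,0,0,0],[0.036,0,0,0.045,0,0,0],[0.036,0,0,0.045,0,0,0],[0.036,0,0,0.045,0,0,0],[0.036,0,0,0.045,0,0,0]]}}

```text
time_s: 72.3
tool_pos: [0.628, 0.2007, 0.0617]
eef_rot: [[0.891, -0.454, 0.002], [-0.454, -0.891, 0.001], [0.002, -0.002, -1.0]]
ft_force: [-0.6, -0.1, 1.1]
finger_gap: 0.419
grip_force: 0.0
```

```bash
python3 - <<'E'
from h import *
st();p,R=plan(.6275,.199,.0335,-27)
E
```

```text
t 72.3 p [0.628  0.2007 0.0617] th -27.01 tilt [0.0024 0.0008] F [-0.6 -0.1  1.1] gap 35.7 gf 0.0
shift [0.0003 0.0018 0.0282] rot [-0.1  -0.1  -0.01]  rows>= 1
```

Call:
{"fn": "arm_command", "kwargs": {"targets": [[0.036,0,0.0018,0.01,0,0,0],[0.036,0,0.0018,0.02,0,0,0],[0.036,0,0.0018,0.027,0,0,0],[0.036,0,0.0018,0.027,0,0,0],[0.036,0,0.0018,0.027,0,0,0],[0.036,0,0.0018,0.027,0,0,0]]}}

```text
time_s: 72.9
tool_pos: [0.6265, 0.1982, 0.0333]
eef_rot: [[0.891, -0.455, 0.001], [-0.455, -0.891, 0.0], [0.0, -0.0, -1.0]]
ft_force: [0.6, 0.8, 0.6]
finger_gap: 0.428
grip_force: 0.0
```

Call:
{"fn": "arm_command", "kwargs": {"targets": [[0.028,0,0,0,0,0,0],[0.018,0,0,0,0,0,0],[0.008,0,0,0,0,0,0],[0.005,0,0,0,0,0,0],[0.005,0,0,0,0,0,0],[0.005,0,0,0,0,0,0]]}}

```text
time_s: 73.5
tool_pos: [0.6265, 0.1983, 0.0333]
eef_rot: [[0.891, -0.455, 0.001], [-0.455, -0.891, 0.0], [0.001, -0.001, -1.0]]
ft_force: [0.4, 0.4, 2.8]
finger_gap: 0.13
grip_force: 30.9
```

```bash
python3 - <<'E'
from h import *
st()
E
```

```text
t 73.5 p [0.6265 0.1983 0.0333] th -27.05 tilt [0.0008 0.0002] F [0.4 0.4 2.8] gap 11.1 gf 30.9
```

Call:
{"fn": "arm_command", "kwargs": {"targets": [[0.005,0,0,-0.02,0,0,0],[0.005,0,0,-0.05,0,0,0],[0.005,0,0,-0.09,0,0,0],[0.005,0,0,-0.13,0,0,0],[0.005,0,0,-0.13,0,0,0],[0.005,0,0,-0.13,0,0,0]], "grip_force": 50}}

```text
time_s: 74.1
tool_pos: [0.6267, 0.1983, 0.1643]
eef_rot: [[0.891, -0.455, 0.003], [-0.455, -0.891, 0.001], [0.002, -0.002, -1.0]]
ft_force: [0.0, -0.3, -0.2]
finger_gap: 0.122
grip_force: 51.9
```

```bash
python3 - <<'E'
from h import *
st();p,R=plan(.484,.2414,.14,-1.65)
E
```

```text
t 74.1 p [0.6267 0.1983 0.1643] th -27.04 tilt [0.0026 0.0007] F [ 0.  -0.3 -0.2] gap 10.4 gf 51.9
shift [-0.1468  0.0266  0.0239] rot [ -0.08  -0.13 -25.39]  rows>= 3
```

Call:
{"fn": "arm_command", "kwargs": {"targets": [[0.005,-0.03,0.005,0,0,0,-5],[0.005,-0.06,0.01,0,0,0,-10],[0.005,-0.09,0.015,0,0,0,-15],[0.005,-0.12,0.02,0,0,0,-20],[0.005,-0.1468,0.0266,0.01,0,0,-25.4],[0.005,-0.1468,0.0266,0.0239,0,0,-25.4],[0.005,-0.1468,0.0266,0.0239,0,0,-25.4],[0.005,-0.1468,0.0266,0.0239,0,0,-25.4]]}}

```text
time_s: 74.9
tool_pos: [0.4834, 0.2407, 0.1373]
eef_rot: [[1.0, -0.03, -0.002], [-0.03, -1.0, -0.001], [-0.002, 0.001, -1.0]]
ft_force: [-0.2, -0.8, -0.1]
finger_gap: 0.123
grip_force: 51.9
```

Call:
{"fn": "arm_command", "kwargs": {"targets": [[0.005,0,0,0.01,0,0,0],[0.005,0,0,0.016,0,0,0],[0.005,0,0,0.016,0,0,0],[0.005,0,0,0.016,0,0,0],[0.005,0,0,0.016,0,0,0]]}}

```text
time_s: 75.4
tool_pos: [0.4837, 0.2412, 0.1232]
eef_rot: [[1.0, -0.029, 0.0], [-0.029, -1.0, 0.0], [0.0, -0.0, -1.0]]
ft_force: [-0.0, 0.3, -0.8]
finger_gap: 0.118
grip_force: 51.9
```

```bash
python3 - <<'E'
from h import *
st();p,R=plan(.484,.2414,.117,-1.65)
E
```

```text
t 75.4 p [0.4837 0.2412 0.1232] th -1.66 tilt [0.0004 0.0002] F [-0.   0.3 -0.8] gap 10.1 gf 51.9
shift [ 0.0003 -0.0002  0.0062] rot [-0.01 -0.02 -0.01]  rows>= 1
```

Call:
{"fn": "arm_command", "kwargs": {"targets": [[0.005,0,0,0.003,0,0,0],[0.005,0,0,0.005,0,0,0],[0.005,0,0,0.0065,0,0,0],[0.005,0,0,0.0065,0,0,0]]}}

```text
time_s: 75.8
tool_pos: [0.4833, 0.2412, 0.1161]
eef_rot: [[1.0, -0.029, -0.0], [-0.029, -1.0, -0.0], [-0.0, 0.0, -1.0]]
ft_force: [0.4, -0.3, 0.1]
finger_gap: 0.123
grip_force: 51.9
```

```bash
python3 - <<'E'
from h import *
st();print(arm.read_state()["wrist_torque"])
E
```

```text
t 75.8 p [0.4833 0.2412 0.1161] th -1.64 tilt [-0.0003 -0.0002] F [ 0.4 -0.3  0.1] gap 10.5 gf 51.9
[-0.0241 -0.0441  0.0651]
```

Call:
{"fn": "arm_command", "kwargs": {"targets": [[0.005,0,0,0.001,0,0,0],[0.005,0,0,0.002,0,0,0],[0.005,0,0,0.003,0,0,0],[0.005,0,0,0.004,0,0,0],[0.005,0,0,0.005,0,0,0],[0.005,0,0,0.006,0,0,0],[0.005,0,0,0.006,0,0,0]]}}

```text
time_s: 76.5
tool_pos: [0.4835, 0.2413, 0.1114]
eef_rot: [[1.0, -0.029, 0.001], [-0.029, -1.0, 0.0], [0.001, -0.0, -1.0]]
ft_force: [-1.8, -0.5, 4.9]
finger_gap: 0.117
grip_force: 52.4
```

```bash
python3 - <<'E'
from h import *
st()
E
```

```text
t 76.5 p [0.4835 0.2413 0.1114] th -1.64 tilt [0.0007 0.0003] F [-1.8 -0.5  4.9] gap 10.0 gf 52.4
```

Call:
{"fn": "arm_command", "kwargs": {"targets": [[0.005,0,0,0.001,0,0,0],[0.005,0,0,0.0015,0,0,0],[0.02,0,0,0.0,0,0,0],[0.03,0,0,0,0,0,0],[0.03,0,0,0,0,0,0],[0.03,0,0,-0.02,0,0,0],[0.03,0,0,-0.05,0,0,0],[0.04,0,0,-0.06,0,0,0]]}}

```text
time_s: 77.3
tool_pos: [0.4843, 0.2416, 0.1732]
eef_rot: [[1.0, -0.029, 0.004], [-0.029, -1.0, 0.002], [0.004, -0.002, -1.0]]
ft_force: [1.2, 0.3, -0.2]
finger_gap: 0.468
grip_force: 0.0
```

Call:
{"fn": "arm_command", "kwargs": {"targets": [[0.04,0,0,0,0,0,0],[0.04,0,0,0,0,0,0]]}}

```text
time_s: 77.5
tool_pos: [0.4832, 0.2411, 0.1692]
eef_rot: [[1.0, -0.029, -0.001], [-0.029, -1.0, -0.0], [-0.001, 0.001, -1.0]]
ft_force: [0.1, 0.0, -0.5]
finger_gap: 0.466
grip_force: 0.0
```

```bash
python3 - <<'E'
from h import *
st();p,R=plan(.6155,.142,.09,10)
E
```

```text
t 77.5 p [0.4832 0.2411 0.1692] th -1.65 tilt [-0.0011 -0.0005] F [ 0.1  0.  -0.5] gap 39.8 gf 0.0
shift [0.1352 0.0952 0.0791] rot [  0.02   0.07 -11.65]  rows>= 3
```

Call:
{"fn": "arm_command", "kwargs": {"targets": [[0.04,0.03,0.02,0,0,0,-3],[0.04,0.06,0.04,0,0,0,-6],[0.04,0.09,0.06,0,0,0,-9],[0.04,0.12,0.08,0,0,0,-11.65],[0.04,0.1352,0.0952,0.03,0,0,-11.65],[0.04,0.1352,0.0952,0.06,0,0,-11.65],[0.04,0.1352,0.0952,0.0791,0,0,-11.65],[0.04,0.1352,0.0952,0.0791,0,0,-11.65]], "grip_force": 30}}

```text
time_s: 78.3
tool_pos: [0.6129, 0.1414, 0.0845]
eef_rot: [[0.985, 0.173, -0.011], [0.173, -0.985, -0.002], [-0.011, -0.0, -1.0]]
ft_force: [-0.4, 0.1, 0.1]
finger_gap: 0.474
grip_force: 0.0
```

Call:
{"fn": "arm_command", "kwargs": {"targets": [[0.04,0,0,0.015,0,0,0],[0.04,0,0,0.03,0,0,0],[0.04,0,0,0.03,0,0,0],[0.04,0,0,0.03,0,0,0],[0.04,0,0,0.03,0,0,0]]}}

```text
time_s: 78.8
tool_pos: [0.6163, 0.1424, 0.0624]
eef_rot: [[0.985, 0.174, 0.002], [0.174, -0.985, 0.0], [0.002, 0.0, -1.0]]
ft_force: [0.3, -0.5, 0.1]
finger_gap: 0.464
grip_force: 0.0
```

```bash
python3 - <<'E'
from h import *
st();p,R=plan(.6155,.142,.0335,10)
E
```

```text
t 78.8 p [0.6163 0.1424 0.0624] th 10.02 tilt [0.0017 0.0003] F [ 0.3 -0.5  0.1] gap 39.6 gf 0.0
shift [-0.0009  0.0002  0.0289] rot [ 0.   -0.1   0.02]  rows>= 1
```

Call:
{"fn": "arm_command", "kwargs": {"targets": [[0.04,-0.0005,0,0.01,0,0,0],[0.04,-0.0005,0,0.02,0,0,0],[0.04,-0.0005,0,0.0275,0,0,0],[0.04,-0.0005,0,0.0275,0,0,0],[0.04,-0.0005,0,0.0275,0,0,0],[0.04,-0.0005,0,0.0275,0,0,0]]}}

```text
time_s: 79.4
tool_pos: [0.6156, 0.1422, 0.0342]
eef_rot: [[0.985, 0.174, 0.001], [0.174, -0.985, 0.0], [0.001, -0.0, -1.0]]
ft_force: [0.1, 0.4, 1.1]
finger_gap: 0.473
grip_force: 0.0
```

Call:
{"fn": "arm_command", "kwargs": {"targets": [[0.03,0,0,0,0,0,0],[0.02,0,0,0,0,0,0],[0.01,0,0,0,0,0,0],[0.005,0,0,0,0,0,0],[0.005,0,0,0,0,0,0],[0.005,0,0,0,0,0,0],[0.005,0,0,0,0,0,0]]}}

```text
time_s: 80.1
tool_pos: [0.6156, 0.1422, 0.0344]
eef_rot: [[0.985, 0.174, 0.001], [0.174, -0.985, 0.0], [0.001, -0.0, -1.0]]
ft_force: [0.1, 0.2, 3.3]
finger_gap: 0.127
grip_force: 30.5
```

```bash
python3 - <<'E'
from h import *
st()
E
```

```text
t 80.1 p [0.6156 0.1422 0.0344] th 10.01 tilt [0.0009 0.0002] F [0.1 0.2 3.3] gap 10.8 gf 30.5
```

Call:
{"fn": "arm_command", "kwargs": {"targets": [[0.005,0,0,-0.02,0,0,0],[0.005,0,0,-0.05,0,0,0],[0.005,0,0,-0.09,0,0,0],[0.005,0,0,-0.13,0,0,0],[0.005,0,0,-0.13,0,0,0],[0.005,0,0,-0.13,0,0,0]], "grip_force": 50}}

```text
time_s: 80.7
tool_pos: [0.6158, 0.1422, 0.165]
eef_rot: [[0.985, 0.174, 0.002], [0.174, -0.985, 0.0], [0.002, 0.0, -1.0]]
ft_force: [0.2, 0.8, -0.2]
finger_gap: 0.12
grip_force: 51.6
```

```bash
python3 - <<'E'
from h import *
st();p,R=plan(.487,.3264,.14,-1.65)
E
```

```text
t 80.7 p [0.6158 0.1422 0.165 ] th 10.01 tilt [0.0023 0.0004] F [ 0.2  0.8 -0.2] gap 10.3 gf 51.6
shift [-0.0949 -0.2038  0.0248] rot [-0.01 -0.13 11.66]  rows>= 5
```

Call:
{"fn": "arm_command", "kwargs": {"targets": [[0.005,-0.02,-0.04,0,0,0,3],[0.005,-0.04,-0.08,0,0,0,6],[0.005,-0.06,-0.12,0,0,0,9],[0.005,-0.08,-0.16,0,0,0,11.66],[0.005,-0.0949,-0.19,0,0,0,11.66],[0.005,-0.0949,-0.2038,0.01,0,0,11.66],[0.005,-0.0949,-0.2038,0.0248,0,0,11.66],[0.005,-0.0949,-0.2038,0.0248,0,0,11.66]]}}

```text
time_s: 81.5
tool_pos: [0.4854, 0.3247, 0.1339]
eef_rot: [[1.0, -0.029, -0.006], [-0.029, -1.0, -0.005], [-0.006, 0.005, -1.0]]
ft_force: [-0.2, -0.4, -1.5]
finger_gap: 0.124
grip_force: 51.6
```

Call:
{"fn": "arm_command", "kwargs": {"targets": [[0.005,0,0,0.01,0,0,0],[0.005,0,0,0.014,0,0,0],[0.005,0,0,0.014,0,0,0],[0.005,0,0,0.014,0,0,0],[0.005,0,0,0.014,0,0,0]]}}

```text
time_s: 82.0
tool_pos: [0.4868, 0.3261, 0.1255]
eef_rot: [[1.0, -0.029, 0.001], [-0.029, -1.0, 0.0], [0.001, -0.0, -1.0]]
ft_force: [1.3, 0.0, -0.9]
finger_gap: 0.118
grip_force: 51.5
```

```bash
python3 - <<'E'
from h import *
st();p,R=plan(.487,.3264,.117,-1.65)
E
```

```text
t 82.0 p [0.4868 0.3261 0.1255] th -1.69 tilt [0.0006 0.0002] F [ 1.3  0.  -0.9] gap 10.1 gf 51.5
shift [ 0.0002 -0.0003  0.0085] rot [-0.01 -0.03 -0.04]  rows>= 1
```

Call:
{"fn": "arm_command", "kwargs": {"targets": [[0.005,0,0,0.003,0,0,0],[0.005,0,0,0.006,0,0,0],[0.005,0,0,0.0075,0,0,0],[0.005,0,0,0.0085,0,0,0],[0.005,0,0,0.0085,0,0,0]]}}

```text
time_s: 82.5
tool_pos: [0.4871, 0.3267, 0.119]
eef_rot: [[1.0, -0.029, 0.003], [-0.029, -1.0, 0.001], [0.003, -0.002, -1.0]]
ft_force: [-0.7, -1.7, 8.9]
finger_gap: 0.119
grip_force: 52.7
```

```bash
python3 - <<'E'
from h import *
st();print(arm.read_state()["wrist_torque"])
E
```

```text
t 82.5 p [0.4871 0.3267 0.119 ] th -1.65 tilt [0.0029 0.0014] F [-0.7 -1.7  8.9] gap 10.2 gf 52.7
[-0.3529  0.2602  0.0003]
```

Call:
{"fn": "arm_command", "kwargs": {"targets": [[0.005,-0.0005,0,-0.001,0,0,0],[0.005,-0.001,0,-0.001,0,0,0],[0.005,-0.0015,0,-0.001,0,0,0],[0.005,-0.002,0,-0.001,0,0,0],[0.005,-0.0025,0,-0.001,0,0,0],[0.005,-0.003,0,-0.001,0,0,0],[0.005,-0.003,0,-0.001,0,0,0]]}}

```text
time_s: 83.2
tool_pos: [0.4853, 0.3266, 0.1199]
eef_rot: [[1.0, -0.029, 0.006], [-0.029, -1.0, 0.002], [0.006, -0.002, -1.0]]
ft_force: [5.0, -0.2, 6.5]
finger_gap: 0.122
grip_force: 52.5
```

```bash
python3 - <<'E'
from h import *
st();print(arm.read_state()["wrist_torque"])
E
```

```text
t 83.2 p [0.4853 0.3266 0.1199] th -1.68 tilt [0.0058 0.0016] F [ 5.  -0.2  6.5] gap 10.4 gf 52.5
[-0.2213 -0.8318  0.0656]
```

Call:
{"fn": "arm_command", "kwargs": {"targets": [[0.005,0.002,0,-0.0005,0,0,0],[0.005,0.003,0,-0.0005,0,0,0],[0.005,0.0036,0,-0.0005,0,0,0],[0.005,0.0042,0,-0.0005,0,0,0],[0.005,0.0048,0,-0.0005,0,0,0],[0.005,0.0054,0,-0.0005,0,0,0],[0.005,0.006,0,-0.0005,0,0,0],[0.005,0.006,0,-0.0005,0,0,0]]}}

```text
time_s: 84.0
tool_pos: [0.4885, 0.3267, 0.1188]
eef_rot: [[1.0, -0.028, -0.002], [-0.028, -1.0, 0.001], [-0.002, -0.001, -1.0]]
ft_force: [-3.0, -0.2, 8.7]
finger_gap: 0.124
grip_force: 52.6
```

```bash
python3 - <<'E'
from h import *
st();print(arm.read_state()["wrist_torque"])
E
```

```text
t 84.0 p [0.4885 0.3267 0.1188] th -1.62 tilt [-0.002   0.0006] F [-3.  -0.2  8.7] gap 10.6 gf 52.6
[-0.1875  0.747   0.0086]
```

Call:
{"fn": "arm_command", "kwargs": {"targets": [[0.005,-0.002,0,-0.0008,0,0,0],[0.005,-0.004,0,-0.0008,0,0,0],[0.005,-0.006,0,-0.0008,0,0,0],[0.005,-0.007,0,-0.0003,0,0,0],[0.005,-0.0075,0,-0.0003,0,0,0],[0.005,-0.008,0,-0.0003,0,0,0],[0.005,-0.0085,0,-0.0003,0,0,0],[0.005,-0.0085,0,-0.0003,0,0,0]]}}

```text
time_s: 84.8
tool_pos: [0.4827, 0.3268, 0.1205]
eef_rot: [[1.0, -0.029, 0.006], [-0.029, -1.0, 0.002], [0.005, -0.002, -1.0]]
ft_force: [6.1, 0.3, 8.9]
finger_gap: 0.122
grip_force: 52.7
```

```bash
python3 - <<'E'
from h import *
st();print(arm.read_state()["wrist_torque"])
E
```

```text
t 84.8 p [0.4827 0.3268 0.1205] th -1.68 tilt [0.0055 0.0018] F [6.1 0.3 8.9] gap 10.4 gf 52.7
[-0.1312 -0.87    0.0039]
```

Call:
{"fn": "arm_command", "kwargs": {"targets": [[0.005,0.003,0,-0.0005,0,0,0],[0.005,0.006,0,-0.0005,0,0,0],[0.005,0.008,0,0,0,0,0],[0.005,0.009,0,0,0,0,0],[0.005,0.01,0,0,0,0,0],[0.005,0.011,0,0,0,0,0],[0.005,0.0115,0,0,0,0,0],[0.005,0.0115,0,0,0,0,0]]}}

```text
time_s: 85.6
tool_pos: [0.4919, 0.3259, 0.1169]
eef_rot: [[1.0, -0.029, -0.002], [-0.029, -1.0, -0.001], [-0.002, 0.001, -1.0]]
ft_force: [0.5, -0.4, -0.1]
finger_gap: 0.119
grip_force: 51.6
```

```bash
python3 - <<'E'
from h import *
st();print(arm.read_state()["wrist_torque"])
E
```

```text
t 85.6 p [0.4919 0.3259 0.1169] th -1.65 tilt [-0.0023 -0.0012] F [ 0.5 -0.4 -0.1] gap 10.2 gf 51.6
[ 0.0282 -0.0059 -0.0283]
```

Call:
{"fn": "arm_command", "kwargs": {"targets": [[0.005,0,0,0.001,0,0,0],[0.005,0,0,0.002,0,0,0],[0.005,0,0,0.003,0,0,0],[0.005,0,0,0.004,0,0,0],[0.005,0,0,0.005,0,0,0],[0.005,0,0,0.0055,0,0,0],[0.005,0,0,0.0055,0,0,0]]}}

```text
time_s: 86.3
tool_pos: [0.4923, 0.3262, 0.1127]
eef_rot: [[1.0, -0.029, -0.0], [-0.029, -1.0, -0.0], [-0.0, 0.0, -1.0]]
ft_force: [-2.4, 0.7, -0.5]
finger_gap: 0.119
grip_force: 51.6
```

```bash
python3 - <<'E'
from h import *
st();print(arm.read_state()["wrist_torque"])
E
```

```text
t 86.3 p [0.4923 0.3262 0.1127] th -1.65 tilt [-0.0004 -0.    ] F [-2.4  0.7 -0.5] gap 10.2 gf 51.6
[ 0.1073  0.256  -0.0092]
```

Call:
{"fn": "arm_command", "kwargs": {"targets": [[0.005,-0.0004,0,0.0005,0,0,0],[0.005,-0.0004,0,0.001,0,0,0],[0.005,-0.0004,0,0.0015,0,0,0],[0.005,-0.0004,0,0.002,0,0,0],[0.005,-0.0004,0,0.002,0,0,0]]}}

```text
time_s: 86.8
tool_pos: [0.4923, 0.3263, 0.1124]
eef_rot: [[1.0, -0.029, 0.001], [-0.029, -1.0, 0.001], [0.001, -0.001, -1.0]]
ft_force: [-2.8, -0.8, 6.7]
finger_gap: 0.124
grip_force: 52.5
```

```bash
python3 - <<'E'
from h import *
st();print(arm.read_state()["wrist_torque"])
E
```

```text
t 86.8 p [0.4923 0.3263 0.1124] th -1.66 tilt [0.0014 0.0007] F [-2.8 -0.8  6.7] gap 10.6 gf 52.5
[-0.3125  0.625   0.0236]
```

Seated at the predicted height (0.1124 m). Release, withdraw clear, and check numerically.

Call:
{"fn": "arm_command", "kwargs": {"targets": [[0.005,0,0,0.0005,0,0,0],[0.005,0,0,0,0,0,0],[0.02,0,0,0.0,0,0,0],[0.03,0,0,0,0,0,0],[0.03,0,0,0,0,0,0],[0.03,0,0,-0.02,0,0,0],[0.03,0,0,-0.05,0,0,0],[0.04,0,0,-0.1,0,0,0]]}}

```text
time_s: 87.6
tool_pos: [0.4908, 0.3253, 0.2074]
eef_rot: [[1.0, -0.029, -0.007], [-0.029, -1.0, -0.004], [-0.007, 0.004, -1.0]]
ft_force: [1.0, -0.0, -0.4]
finger_gap: 0.466
grip_force: 0.0
```

Call:
{"fn": "arm_command", "kwargs": {"targets": [[0.04,0,0.05,0,0,0,0],[0.04,0,0.1,0,0,0,0],[0.04,0,0.15,0,0,0,0],[0.04,0,0.2,0,0,0,0],[0.04,0,0.25,0,0,0,0],[0.04,0,0.3,0,0,0,0],[0.04,0,0.35,0,0,0,0],[0.04,0,0.4,0,0,0,0]]}}

```text
time_s: 88.4
tool_pos: [0.4801, -0.0757, 0.2107]
eef_rot: [[1.0, -0.029, 0.001], [-0.029, -1.0, -0.0], [0.001, 0.0, -1.0]]
ft_force: [0.9, -0.1, 0.2]
finger_gap: 0.468
grip_force: 0.0
```

```bash
cat > chk.py <<'E'
from cov import *
import cov
st(); d=snap("top","fin.png");e=snap("scene","fin_s.png")
# fit covers at height: shift sdf by 78 mm (same model, z0=.078)
base=cov.csdf
for q,n in((d,"top"),(e,"scene")):
    for a in((.487,.3262),(.484,.2414),(.4815,.1566)):
        for z in (.078,):
            q2=dict(q); T=q["cam_to_world"].copy(); T[2,3]-=z; q2["cam_to_world"]=T
            print(n,end=" "); cfit(q2,a[0],a[1],-2)
E
python3 chk.py
```

```text
t 88.4 p [ 0.4801 -0.0757  0.2107] th -1.65 tilt [ 0.0005 -0.0001] F [ 0.9 -0.1  0.2] gap 40.0 gf 0.0
top cover [0.4883 0.3265 3.6343] 1.279
top cover [0.4845 0.2411 1.1889] 1.03
top cover [ 0.4799  0.1567 -6.0832] 0.906
scene cover [ 0.487  0.327 -2.425] 1.641
scene cover [ 0.4817  0.2415 -0.1826] 1.557
scene cover [ 0.4803  0.1565 -5.3956] 1.371
```

```bash
python3 -c "
from h import *
print(workorder.finish_job())"
```

```text
the job is handed in; nothing more can be done
None
```

I rolled all three fittings port-up in the tray (about 5° off vertical at worst), racked each in its own cradle, and pressed a cover home in each port to within 0.3 mm of the expected height. The job is handed in at about 88 s with no verdict returned; I used all my picture views, so the final check was camera fits only, and I never aimed for or touched the bottles, sponge or wrench but did not re-check them.

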